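Put away the clean wash: tumblers on the draining pegs, utensils in the jug

TASK

Put away the clean wash. Hang every orange tumbler mouth-down on a draining peg of the rack, one to a peg, pushed on until the inside of its base rests on the peg's tip; and move every utensil from the blue basket into the steel jug, handle down, so that it leans out over the jug's spout side and the jug's handle stays free to carry it. Keep the jug upright and leave everything else on the counter where it stands.

Things in the scene. Friction and masses are not known exactly. Their poses are not given: they have to be found in the camera images.
- jug: Loose steel jug, 0.6 kg, standing upright, 140 mm tall. Origin: centre of its underside; z up along its axis, +x towards the pouring spout, -x towards the handle. Straight round inside, 104 mm across, floor 4 mm above the origin, wall 3 mm, mouth 140 mm above the origin. The spout is a V-shaped lip in the top 35 mm of the wall, 28 mm wide at the wall and reaching to 80 mm from the axis. The bar handle reaches to 103 mm from the axis.
- peg_rack: Fixed steel cup-draining rack: low drip tray 170 x 360 x 18 mm with a bar on which three pegs stand in a row along its y, 110 mm apart. Origin: centre of the tray's underside, z up; its front is -x. Each peg is a 9 mm round rod with a round blue tip, 95 mm long, leaning 25 degrees from vertical towards the rack's -x, so it points (-0.423, 0, 0.906) in the rack's frame; the bar that the pegs spring from is 72 mm above the counter.
- peg1_tip (a point): Very end (top) of draining peg 1; axes as the rack's.
- peg2_tip (a point): Very end (top) of draining peg 2; axes as the rack's.
- peg3_tip (a point): Very end (top) of draining peg 3; axes as the rack's.
- cup1_mid (a point): Orange plastic tumbler, 90 g (varies), starting mouth-down on the black draining mat (3 mm thick). 72 mm tall, 68 mm across at the mouth (below), 65 mm from just above the mouth to the closed base (above), wall 3 mm, base 4 mm. Point: on its axis half-way up; z along the axis towards the closed base (up when mouth-down); the inside of the base is 32 mm from this point along z. May be absent.
- cup2_mid (a point): Orange plastic tumbler, 90 g (varies), starting mouth-down on the black draining mat (3 mm thick). 72 mm tall, 68 mm across at the mouth (below), 65 mm from just above the mouth to the closed base (above), wall 3 mm, base 4 mm. Point: on its axis half-way up; z along the axis towards the closed base (up when mouth-down); the inside of the base is 32 mm from this point along z. May be absent.
- cup3_mid (a point): Orange plastic tumbler, 90 g (varies), starting mouth-down on the black draining mat (3 mm thick). 72 mm tall, 68 mm across at the mouth (below), 65 mm from just above the mouth to the closed base (above), wall 3 mm, base 4 mm. Point: on its axis half-way up; z along the axis towards the closed base (up when mouth-down); the inside of the base is 32 mm from this point along z. May be absent.
- utensil1_mid (a point): Kitchen utensil, wooden spoon (pale wood), 240 mm long, 60 g, starting handle-down in an opening of the basket. Round handle 13 mm thick with a round end; on top a flat head 36 mm wide (along y), 9 mm thick (along x), 70 mm high, running from 170 to 240 mm above the handle's end. Heavier towards the handle (balance point about 117 mm above the handle's end). Point: half-way along it (120 mm above the handle's end); z along it towards the head. May be absent.
- utensil1_head (a point): Centre of that utensil's flat head (wooden spoon (pale wood)), 85 mm beyond the half-way point along z; axes the same. A good place to grip, across the 9 mm thickness.
- utensil2_mid (a point): Kitchen utensil, white spatula, 240 mm long, 60 g, starting handle-down in an opening of the basket. Round handle 13 mm thick with a round end; on top a flat head 36 mm wide (along y), 9 mm thick (along x), 70 mm high, running from 170 to 240 mm above the handle's end. Heavier towards the handle (balance point about 117 mm above the handle's end). Point: half-way along it (120 mm above the handle's end); z along it towards the head. May be absent.
- utensil2_head (a point): Centre of that utensil's flat head (white spatula), 85 mm beyond the half-way point along z; axes the same. A good place to grip, across the 9 mm thickness.
- utensil3_mid (a point): Kitchen utensil, dark wooden turner, 240 mm long, 60 g, starting handle-down in an opening of the basket. Round handle 13 mm thick with a round end; on top a flat head 36 mm wide (along y), 9 mm thick (along x), 70 mm high, running from 170 to 240 mm above the handle's end. Heavier towards the handle (balance point about 117 mm above the handle's end). Point: half-way along it (120 mm above the handle's end); z along it towards the head. May be absent.
- utensil3_head (a point): Centre of that utensil's flat head (dark wooden turner), 85 mm beyond the half-way point along z; axes the same. A good place to grip, across the 9 mm thickness.
- utensil4_mid (a point): Kitchen utensil, black slotted turner with grey slots, 240 mm long, 60 g, starting handle-down in an opening of the basket. Round handle 13 mm thick with a round end; on top a flat head 36 mm wide (along y), 9 mm thick (along x), 70 mm high, running from 170 to 240 mm above the handle's end. Heavier towards the handle (balance point about 117 mm above the handle's end). Point: half-way along it (120 mm above the handle's end); z along it towards the head. May be absent.
- utensil4_head (a point): Centre of that utensil's flat head (black slotted turner with grey slots), 85 mm beyond the half-way point along z; axes the same. A good place to grip, across the 9 mm thickness.
- basket: Fixed blue cutlery basket 80 x 210 x 100 mm with a grid top. Origin: centre of its underside, z up. Four 21 mm square openings in a row along its y, 50 mm apart (at -75, -25, 25, 75 mm), hold the utensils nearly upright; the handles' ends stand on its floor, 4 mm up.
- sauce_bottle: Red squeeze bottle, 56 mm across, 180 mm tall, loose; not part of the job. Origin: centre of its underside.
- oil_bottle: Amber oil bottle, 64 mm across, 220 mm tall, loose; not part of the job. Origin: centre of its underside.
- shaker: Small glass shaker with a steel cap, 48 mm across, 75 mm tall, loose; not part of the job. Origin: centre of its underside.
- ramekin: White ramekin of yellow butter, 84 mm across, 42 mm tall, loose; not part of the job. Origin: centre of its underside.
- scrubber: Yellow and green scrubbing block 110 x 70 x 31 mm, loose; not part of the job. Origin: centre of its underside.
Things that resemble listed ones, but are neither listed nor needed, are in the scene too. Leave any green or purple look-alike of the part that bears cup1_mid alone.

How it is judged:
By the outcome, as a careful person would: the job done as asked, in the order asked, and still so for the second after the job is handed in, with the robot touching nothing.
Of cup1, cup2, cup3 only 2 to 3 are there at a start; the rules pass over those that are not, and their reading is None.
Of utensil1, utensil2, utensil3, utensil4 only 3 to 4 are there at a start; the rules pass over those that are not, and their reading is None.
At some moment in a run one of cup1, cup2, cup3 may be knocked a few centimetres aside while the robot is not near it.
It also fails if it takes over 210 s, if anything falls off the work surface, if the arm or the gripper's body presses on something with over 40 N, if the wrist force passes 120 N, or if a joint passes its speed limit or range.

ROBOT

A 6-joint arm with a two-finger parallel gripper is mounted at the origin on the work surface. World frame = base frame: x ahead of the robot, y to its left, z up, the work surface at z = 0. Lengths are in m, angles in rad, forces in N, time in s.
With the tool pointing down it reaches from about 0.4 to 0.825 m from the base axis. Payload 7 kg.
Tool frame: the origin (TCP) lies at the centre of the arm's flange, where the gripper is bolted on; the fingertips stand 178 mm ahead of it and the grasp point (between the pads) lies 159 mm ahead of it; z points along the fingers, y is the direction in which the jaws open and shut (so a half turn about z gives the same grasp; the last joint's range is limited). The gripper opens to 88 mm and grips with 3 to 60 N. Pads are 19 mm wide; open, the fingers measure 130 mm over their backs; the gripper's body (78 mm by 193 mm) begins 47 mm behind the grasp point.
Start: joints at [-0.981, 0.359, 0.012, 0, -1.224, -0.288], TCP at [0.201, -0.644, 0.405] pointing down, gripper open.
Joint ranges: [-3.07, 3.07], [-1.43, 2.12], [-1.02, 1.25], [-3.03, 1.67], [-3.05, -0], [-3.03, 3.03]. Speed limits (rad/s): [2.39, 2.39, 3.01, 3.14, 3.14, 3.14].

INTERFACE

Orientations are given as [roll, pitch, yaw] about the fixed x, y, z axes, in that order (R = Rz(yaw) Ry(pitch) Rx(roll)).
In Python, from station import * gives the robot as it stands.
- The arm moves only by the tool send_rows, never from a script. Its argument "motion" is a list of rows, each an object with "offset": the shift along the tool's x, y, z in cm, a list of three; "turn": the turn about the tool's z in degrees. In form: [{"offset": [x, y, z], "turn": turn}, ...]. A call has 1 to 8 rows; each row is the pose to reach, as a shift and turn from the pose commanded when the call began, along the tool's axes at that moment; what a row does not reach only later rows make up. A row lasts 1/10 s, in which the tool goes at most 50 mm and 8.59 degrees, less where a joint would pass 70% of its speed; a pose out of reach is approached as far as the arm can. A call with a gripper value outside its range is refused whole. "hand" is the opening, from -1 (shut) to 1 (fully open), set as the call begins (left out, the last holds). The fingers move at their own pace and stop on an object; "squeeze" is the grip in N (left out, the last holds). Time passes only in rows, so rows that repeat a pose let the fingers close. It gives the time, the measured TCP pose, the force and the opening at its end, in the units of the state.
- get_state(): the state, without advancing time (a new reading comes with each control period).
- grab_frame(name): name is "side" or "top" or "wrist"; returns a dict with "frame" (384x512x3 uint8, blue, green, red), "range_z" (384x512 float32, m along the optical axis (not along the pixel's ray), 0 where there is no reading), "vertical_fov" (degrees; the focal length in pixels is half the picture's height over the tangent of half this angle, whatever the lens; pixels are square), "cx", "cy" (the principal point, pixels), "k1" (the pictures are not rectified: a ray, as slopes to the right and down, at radius r is drawn at 1 + k1 r^2 times it, then the intrinsics apply), "cam_to_world" (4x4, takes a point from camera to world coordinates). Camera axes: x right, y up, looking along -z (the intrinsics and any distortion apply to the point x, -y, -z); pixel columns grow to the right and rows downward; lengths in m; the calibration is good to about 2 mm. A picture is of the moment at which its call begins.
- job_done(): hands the job in, once; it reports no verdict.
The state is a dict: "t": time; "q": joint angles; "qd": joint speeds; "joint_efforts": joint torques, N m; "eef_pos": TCP position; "ee_rot": TCP orientation; "force": force on the tool from outside, world axes, zero at the start; "moment": the same for the moment, N m; "width": finger opening in m.
Only numpy, scipy, OpenCV 4.12 (cv2) and the standard library are available. Lean on these libraries where they do the work, as an engineer would, in place of code of your own. Each camera call takes 0.05 s, during which the arm holds its last target. There are 200 camera calls.

## Working session

There is one attempt and no reset: what is moved stays moved. The work goes in short steps, Python scripts to look and compute and a tool call to move; the robot and the scene stay as the last step left them, time stands still between calls to the robot, and variables do not carry over. Pictures are saved under pics/ and viewed, about 12 in all and at most 16, crops included, and the job is handed in when it is done.

Besides the shell and the picture viewer there is one more tool, called after ">>>" as name([rows], argument=value, ...), one row to a line, values as JSON. send_rows: Moves the arm, as the interface text tells. Its arguments: {"type":"object","properties":{"motion":{"type":"array"},"hand":{"type":"number"},"squeeze":{"type":"number"}},"required":["motion"]}

```bash
ls; mkdir -p pics; cat > h.py <<'E'
from station import *
import numpy as np, cv2
from scipy.spatial.transform import Rotation as Ro
def K(f):
    h=f["frame"].shape[0]; return h/2/np.tan(np.radians(f["vertical_fov"])/2)
def rays(f,uv):
    uv=np.atleast_2d(np.array(uv,float)); k=K(f)
    d=(uv-[f["cx"],f["cy"]])/k; s=d.copy()
    for _ in range(20): s=d/(1+f["k1"]*(s**2).sum(1,keepdims=True))
    T=np.array(f["cam_to_world"]); c=np.c_[s[:,0],-s[:,1],-np.ones(len(s))]
    return T[:3,3], c@T[:3,:3].T   # direction with unit depth
def onplane(f,uv,z):
    o,d=rays(f,uv); return o+d*((z-o[2])/d[:,2])[:,None]
def cloud(f):
    v,u=np.indices(f["range_z"].shape); o,d=rays(f,np.c_[u.ravel(),v.ravel()])
    return (o+d*f["range_z"].reshape(-1,1)).reshape(*f["range_z"].shape,3)
def proj(f,p):
    T=np.linalg.inv(np.array(f["cam_to_world"])); c=np.atleast_2d(p)@T[:3,:3].T+T[:3,3]
    s=np.c_[c[:,0],-c[:,1]]/-c[:,2:]; s=s*(1+f["k1"]*(s**2).sum(1,keepdims=True)); return s*K(f)+[f["cx"],f["cy"]]
def to_tool(st,dw):
    return Ro.from_euler('xyz',st["ee_rot"]).inv().apply(dw)*100
E
python3 - <<'E'
from h import *
s=get_state(); print(s); print(Ro.from_euler('xyz',s["ee_rot"]).as_matrix().round(3))
for n in ["side","top","wrist"]:
    f=grab_frame(n); cv2.imwrite(f"pics/{n}0.png",f["frame"]); np.save(f"{n}0.npy",f,allow_pickle=True)
    print(n,f["vertical_fov"],f["cx"],f["cy"],f["k1"],np.round(f["cam_to_world"],3).tolist(),(f["range_z"]>0).mean())
E
```

```text
pics
{'t': 0.0, 'q': array([-9.80921837e-01,  3.59404238e-01,  1.10567033e-02, -3.65171335e-04,
       -1.22407451e+00, -2.88078409e-01]), 'qd': array([-1.69116655e-04, -4.97248202e-05,  4.41373502e-04, -2.95351194e-04,
       -6.51407304e-04,  2.69220807e-03]), 'joint_efforts': array([-1.25665880e-03, -5.82719100e+01,  2.93058980e+01,  6.99707687e+00,
        7.01944882e-03, -2.02169063e-04]), 'eef_pos': array([ 0.20056683, -0.64431483,  0.40370756]), 'ee_rot': array([ 3.13993639e+00, -1.32795644e-04, -2.83992083e+00]), 'force': array([-0.59963774,  1.19764502,  0.26952784]), 'moment': array([-0.0338059 , -0.02349614, -0.00542621]), 'width': 0.08766931494464833}
[[-0.955 -0.297 -0.001]
 [-0.297  0.955  0.002]
 [ 0.     0.002 -1.   ]]
side 50.054600440099094 253.8913942411492 192.730046409823 -0.04211642098281971 [[-0.948, 0.216, -0.233, 0.156], [-0.318, -0.64, 0.7, 0.929], [0.002, 0.738, 0.675, 1.06], [0.0, 0.0, 0.0, 1.0]] 0.9961191813151041
top 42.166200191716364 253.15060971626733 192.76461441313063 -0.09372933059726989 [[-0.005, 0.997, -0.081, 0.363], [-1.0, -0.005, 0.002, -0.027], [0.002, 0.081, 0.997, 1.77], [0.0, 0.0, 0.0, 1.0]] 0.9961802164713541
wrist 66.94915683570142 254.7531611207806 186.9300747060713 -0.0021130961745154204 [[-0.297, -0.922, -0.247, 0.136], [0.955, -0.287, -0.078, -0.666], [0.001, -0.259, 0.966, 0.384], [0.0, 0.0, 0.0, 1.0]] 0.98370361328125
```

View pics/top0.png

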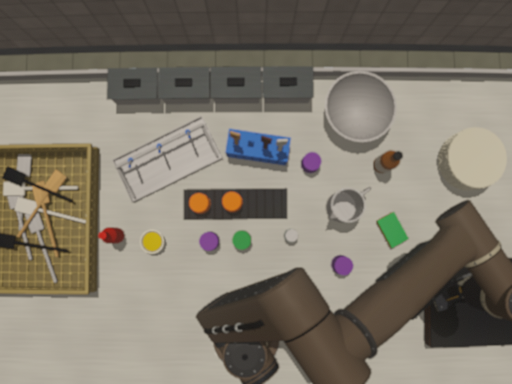

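View pics/side0.png

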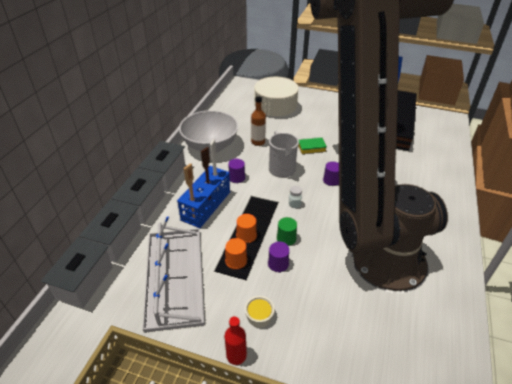

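```bash
python3 - <<'E'
from h import *
t=np.load("top0.npy",allow_pickle=True).item(); s=np.load("side0.npy",allow_pickle=True).item()
ct,cs=cloud(t),cloud(s)
for n,f,c in(("top",t,ct),("side",s,cs)):
    hsv=cv2.cvtColor(f["frame"],cv2.COLOR_BGR2HSV)
    for nm,lo,hi in(("orange",(5,200,120),(14,255,255)),("blue",(105,120,60),(125,255,255)),("purple",(135,80,40),(160,255,255)),("green",(50,150,40),(75,255,255))):
        m=cv2.inRange(hsv,lo,hi); k,l,st,ce=cv2.connectedComponentsWithStats(m)
        for i in range(1,k):
            if st[i,4]>=4:
                p=c[l==i]; zt=np.percentile(p[:,2],80); q=p[p[:,2]>zt-.006]
                print(n,nm,ce[i].round(1),st[i,4],"zmax",round(p[:,2].max(),3),"top ctr",((q.max(0)+q.min(0))/2).round(3))
a=np.hstack([cv2.resize(t["frame"][110:240,100:400],None,fx=2.6,fy=2.6,interpolation=3)])
b=cv2.resize(s["frame"][80:340,130:340],None,fx=2.6,fy=2.2,interpolation=3)
cv2.imwrite("pics/ta.png",a); cv2.imwrite("pics/sa.png",b)
E
```

```text
top orange [224.2 196. ] 5 zmax 0.081 top ctr [0.488 0.069 0.078]
top orange [202.7 208.6] 16 zmax 0.082 top ctr [0.449 0.145 0.079]
top orange [225.  206.4] 8 zmax 0.078 top ctr [0.456 0.064 0.073]
top orange [238.2 205.9] 9 zmax 0.075 top ctr [0.457 0.023 0.072]
top orange [192.5 208.5] 4 zmax 0.078 top ctr [0.448 0.177 0.075]
top orange [231.5 210. ] 4 zmax 0.063 top ctr [0.443 0.042 0.059]
top blue [257.  148.3] 1251 zmax 1.77 top ctr [ 0.536 -0.046  0.933]
top purple [311. 162.] 276 zmax 1.77 top ctr [ 0.5   -0.145  0.919]
top purple [208.8 240.9] 266 zmax 1.77 top ctr [0.337 0.062 0.919]
top purple [342.2 265. ] 294 zmax 1.77 top ctr [ 0.292 -0.197  0.92 ]
top green [400.1 236.9] 68 zmax 0.042 top ctr [ 0.351 -0.54   0.035]
side orange [239.  239.2] 744 zmax 1.06 top ctr [0.33  0.471 0.565]
side blue [399.2  65.7] 47 zmax -0.057 top ctr [ 0.061 -1.639 -0.063]
side blue [204.4 196.7] 1738 zmax 1.06 top ctr [0.438 0.387 0.578]
side blue [166.5 218.5] 4 zmax 0.156 top ctr [0.684 0.186 0.155]
side blue [158.1 235.4] 9 zmax 0.084 top ctr [0.715 0.201 0.08 ]
side blue [166. 246.] 11 zmax 0.161 top ctr [0.633 0.284 0.157]
side blue [156.5 263.2] 8 zmax 0.083 top ctr [0.669 0.301 0.08 ]
side blue [165.2 277. ] 13 zmax 0.158 top ctr [0.586 0.383 0.156]
side blue [155.3 294.3] 9 zmax 0.08 top ctr [0.62  0.399 0.078]
side purple [236.5 170. ] 322 zmax 1.06 top ctr [0.401 0.334 0.564]
side purple [331.8 173.2] 320 zmax 0.35 top ctr [ 0.248 -0.177  0.208]
side purple [278.4 256.3] 528 zmax 1.06 top ctr [0.263 0.512 0.564]
side green [311.7 143.6] 210 zmax 0.04 top ctr [ 0.375 -0.508  0.034]
side green [286.8 230.4] 380 zmax 1.06 top ctr [0.264 0.459 0.564]
```

View pics/ta.png

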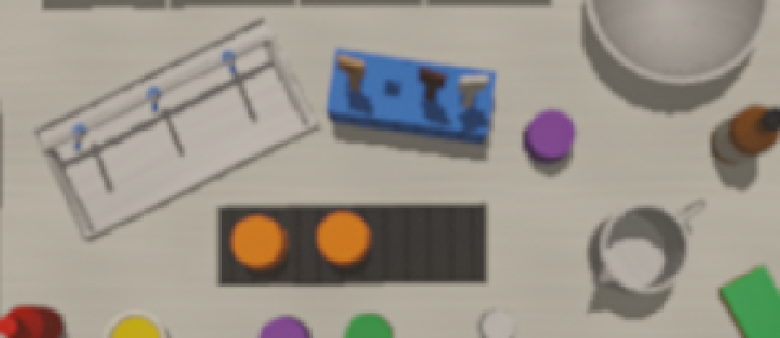

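View pics/sa.png

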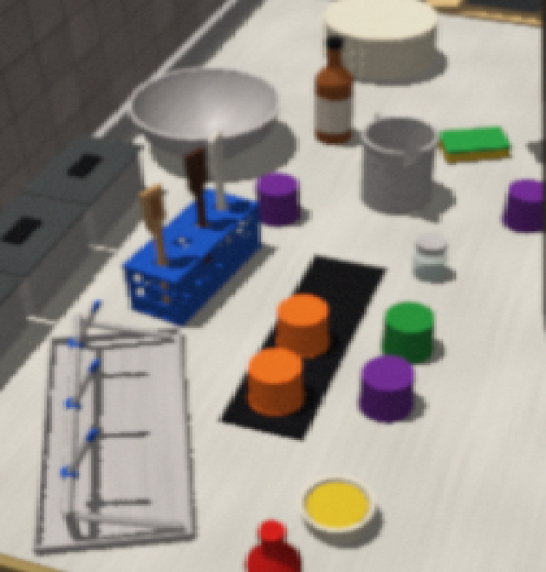

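```bash
cat > m.py <<'E'
from h import *
def circ(p):
    A=np.c_[2*p,np.ones(len(p))]; x=np.linalg.lstsq(A,(p**2).sum(1),rcond=None)[0]
    return x[:2],np.sqrt(x[2]+x[0]**2+x[1]**2)
def cups(f,lab=""):
    c=cloud(f); hsv=cv2.cvtColor(f["frame"],cv2.COLOR_BGR2HSV)
    m=cv2.inRange(hsv,(3,150,90),(20,255,255)); k,l,st,ce=cv2.connectedComponentsWithStats(m)
    for i in range(1,k):
        if st[i,4]<60: continue
        p=c[(l==i)&(f["range_z"]>.05)]; p=p[(p[:,2]<.25)&(p[:,2]>.01)]
        if len(p)<40: continue
        zt=np.median(np.sort(p[:,2])[-len(p)//4:]); q=p[abs(p[:,2]-zt)<.007].astype(np.float32)
        cc,r=cv2.minEnclosingCircle(q[:,:2].copy()); 
        print(lab,"cup",ce[i].round(0),st[i,4],"zt",zt.round(4),"mean",q[:,:2].mean(0).round(4),"enc",np.round(cc,4),round(r,4))
E
python3 - <<'E'
from m import *
t=np.load("top0.npy",allow_pickle=True).item(); s=np.load("side0.npy",allow_pickle=True).item()
cups(t,"top"); cups(s,"side")
P=np.concatenate([cloud(f)[f["range_z"]>.05] for f in(t,s)])
# jug rim
for n,f in(("top",t),("side",s)):
    P=cloud(f)[f["range_z"]>.05]
    q=P[(abs(P[:,0]-.43)<.14)&(abs(P[:,1]+.24)<.13)&(P[:,2]>.13)&(P[:,2]<.146)]
    c,r=circ(q[:,:2]); 
    for _ in range(5):
        d=np.hypot(*(q[:,:2]-c).T)-.0535; w=abs(d)<.006; c,r=circ(q[w,:2])
    print(n,"jug",len(q),c.round(4),r.round(4))
    v=q[:,:2]-c; R=np.hypot(*v.T); far=R>.062
    print(np.c_[R[far],np.degrees(np.arctan2(v[far,1],v[far,0])),q[far,2]].round(3)[:25].tolist())
    P2=P[(abs(P[:,0]-c[0])<.13)&(abs(P[:,1]-c[1])<.13)&(P[:,2]>.03)&(P[:,2]<.13)]; v=P2[:,:2]-c;R=np.hypot(*v.T); fa=(R>.07)&(R<.11)
    print("handle",np.c_[R[fa],np.degrees(np.arctan2(v[fa,1],v[fa,0])),P2[fa,2]].round(3)[:25].tolist())
    u=P[(abs(P[:,0]-.56)<.12)&(abs(P[:,1]+.03)<.16)&(P[:,2]>.175)&(P[:,2]<.26)]
    from scipy.cluster.hierarchy import fcluster,linkage
    L=fcluster(linkage(u,'single'),.02,'distance')
    for i in set(L):
        g=u[L==i]
        if len(g)>4: print(n,"ut",len(g),g.mean(0).round(4),g.min(0).round(3),g.max(0).round(3))
E
```

```text
top cup [389. 160.] 151 zt 0.1607 mean [ 0.6051 -0.4831] enc [ 0.6056 -0.4894] 0.0203
top cup [232. 201.] 348 zt 0.078 mean [0.4747 0.0415] enc [0.4745 0.0426] 0.0321
top cup [199. 203.] 352 zt 0.0788 mean [0.4688 0.1556] enc [0.4695 0.1555] 0.0325
top cup [115. 236.] 121 zt 0.1373 mean [0.3518 0.4477] enc [0.3553 0.4509] 0.013
side cup [258. 115.] 100 zt 0.1595 mean [ 0.6053 -0.4768] enc [ 0.6052 -0.4784] 0.0188
side cup [240. 241.] 1064 zt 0.0771 mean [0.4742 0.1102] enc [0.4756 0.1031] 0.0905
top jug 123 [ 0.4558 -0.3407] 0.0546
[[0.065, 116.182, 0.139], [0.062, 117.447, 0.142], [0.066, 118.73, 0.138], [0.067, 121.356, 0.133], [0.073, 121.915, 0.14], [0.074, 124.038, 0.14], [0.079, 124.505, 0.143], [0.077, 125.841, 0.144], [0.073, 127.775, 0.136], [0.072, 128.942, 0.144], [0.069, 130.993, 0.139], [0.066, 133.102, 0.136], [0.064, 134.643, 0.142]]
handle [[0.095, -51.936, 0.118], [0.096, -52.916, 0.125], [0.1, -54.365, 0.118], [0.104, -55.535, 0.116], [0.097, -52.743, 0.077], [0.089, -51.968, 0.125], [0.09, -53.145, 0.128], [0.093, -54.385, 0.128], [0.097, -55.697, 0.124], [0.104, -
[... 563 characters left out ...]
7 -0.3382] 0.0543
[[0.062, 115.12, 0.144], [0.062, 115.401, 0.139], [0.072, 119.629, 0.146], [0.07, 123.56, 0.143], [0.07, 129.87, 0.142], [0.062, 112.073, 0.135], [0.066, 118.127, 0.137], [0.068, 120.843, 0.138], [0.073, 122.76, 0.141], [0.078, 124.361, 0.144], [0.077, 127.462, 0.143], [0.07, 120.681, 0.135], [0.069, 124.098, 0.134], [0.073, 126.124, 0.136], [0.07, 120.756, 0.13]]
handle [[0.098, -52.771, 0.124], [0.087, -55.708, 0.13], [0.095, -52.138, 0.122], [0.089, -53.498, 0.125], [0.087, -55.715, 0.125], [0.093, -51.792, 0.118]]
side ut 124 [0.6754 0.0307 0.2137] [0.67  0.012 0.175] [0.68  0.05  0.248]
side ut 245 [ 0.6587 -0.0837  0.2144] [ 0.649 -0.135  0.175] [ 0.672 -0.049  0.248]
```

>>> send_rows([
  {"offset":[-35.6,30.2,0],"turn":-9},
  {"offset":[-35.6,30.2,0],"turn":-9},
  {"offset":[-35.6,30.2,0],"turn":-9},
  {"offset":[-35.6,30.2,0],"turn":-9},
  {"offset":[-35.6,30.2,0],"turn":-9},
  {"offset":[-35.6,30.2,0],"turn":-9},
  {"offset":[-35.6,30.2,0],"turn":-9},
  {"offset":[-35.6,30.2,0],"turn":-9},
], hand=1, squeeze=15)

```text
t: 0.95
eef_pos: [0.4155, -0.3048, 0.4048]
ee_rot: [-3.141, 0.0, -2.683]
force: [1.5, -0.4, 0.5]
width: 0.0877
```

```bash
cat > go.py <<'E'
# usage: go.py x y z [yaw_deg_of_tool_y]  -> offset (cm) & turn from present pose
from h import *; import sys
s=get_state(); g=np.array([float(v) for v in sys.argv[1:4]])
R=Ro.from_euler('xyz',s["ee_rot"]).as_matrix(); y=np.degrees(np.arctan2(R[1,1],R[0,1]))
print("t",round(s["t"],2),"pos",s["eef_pos"].round(4),"ydir",y.round(2),"q",s["q"].round(2),"F",s["force"].round(1),"w",round(s["width"],4))
R2=np.array([[-R[1,1]*-1*-1,0,0]]) if 0 else None
print("offset",to_tool(s,g-s["eef_pos"]).round(2), "turn",None if len(sys.argv)<5 else round((y-float(sys.argv[4])+180)%360-180,2))
E
python3 go.py .469 .155 .404 116.4
```

```text
t 0.95 pos [ 0.4155 -0.3048  0.4048] ydir 116.29 q [-0.25  0.09 -0.33 -0.   -1.14 -0.86] F [ 1.5 -0.4  0.5] w 0.0877
offset [-25.17  38.86   0.08] turn -0.11
```

>>> send_rows([
  {"offset":[-25.2,38.9,0],"turn":0},
  {"offset":[-25.2,38.9,0],"turn":0},
  {"offset":[-25.2,38.9,0],"turn":0},
  {"offset":[-25.2,38.9,0],"turn":0},
  {"offset":[-25.2,38.9,0],"turn":0},
  {"offset":[-25.2,38.9,0],"turn":0},
  {"offset":[-25.2,38.9,0],"turn":0},
  {"offset":[-25.2,38.9,0],"turn":0},
])

```text
t: 1.75
eef_pos: [0.4607, 0.0926, 0.4049]
ee_rot: [3.141, 0.001, -2.682]
force: [2.1, -1.5, 0.2]
width: 0.0878
```

>>> send_rows([
  {"offset":[0,0,0],"turn":0},
  {"offset":[0,0,0],"turn":0},
  {"offset":[0,0,0],"turn":0},
  {"offset":[0,0,0],"turn":0},
])

```text
t: 2.15
eef_pos: [0.4611, 0.0894, 0.4046]
ee_rot: [3.142, -0.0, -2.684]
force: [0.2, -0.5, -0.1]
width: 0.0876
```

```bash
python3 - <<'E'
from m import *
f=grab_frame("wrist"); cv2.imwrite("pics/w1.png",f["frame"]); cups(f,"wrist"); np.save("w1.npy",f,allow_pickle=True)
E
python3 go.py .469 .155 .404 116.4
```

```text
wrist cup [215. 166.] 3262 zt 0.0755 mean [0.4771 0.0443] enc [0.4782 0.0446] 0.0324
wrist cup [302. 202.] 3314 zt 0.0754 mean [0.4725 0.1562] enc [0.4735 0.1574] 0.0326
t 2.2 pos [0.4611 0.0894 0.4047] ydir 116.19 q [ 0.61  0.01 -0.42 -0.   -1.13 -1.73] F [-0.3 -0.3  0.7] w 0.088
offset [-3.6   5.54  0.07] turn -0.21
```

View pics/w1.png

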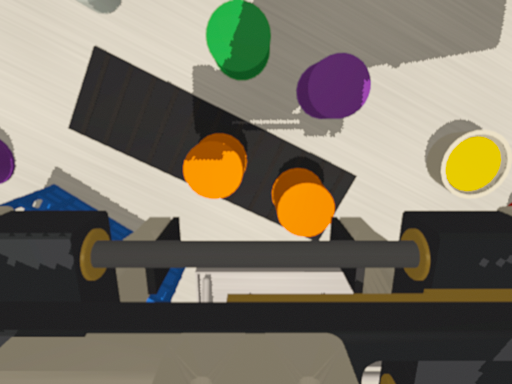

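>>> send_rows([
  {"offset":[-3.9,5.5,0],"turn":0},
  {"offset":[-3.9,5.5,0],"turn":0},
  {"offset":[-3.9,5.5,5],"turn":0},
  {"offset":[-3.9,5.5,9],"turn":0},
  {"offset":[-3.9,5.5,13],"turn":0},
  {"offset":[-3.9,5.5,16],"turn":0},
  {"offset":[-3.9,5.5,18.5],"turn":0},
  {"offset":[-3.9,5.5,19.4],"turn":0},
])

```text
t: 3.0
eef_pos: [0.4713, 0.1559, 0.2084]
ee_rot: [-3.141, -0.004, -2.684]
force: [-0.8, 0.2, -0.0]
width: 0.0876
```

>>> send_rows([
  {"offset":[0,0,0],"turn":0},
  {"offset":[0,0,0],"turn":0},
  {"offset":[0,0,0],"turn":0},
  {"offset":[0,0,0],"turn":0},
  {"offset":[0,0,0],"turn":0},
  {"offset":[0,0,0],"turn":0},
  {"offset":[0,0,0],"turn":0},
  {"offset":[0,0,0],"turn":0},
], hand=-1, squeeze=15)

```text
t: 3.8
eef_pos: [0.4724, 0.1575, 0.212]
ee_rot: [3.141, 0.002, -2.682]
force: [-0.5, -1.2, 7.5]
width: 0.0675
```

>>> send_rows([
  {"offset":[0,0,-3],"turn":0},
  {"offset":[0,0,-7],"turn":0},
  {"offset":[0,0,-11],"turn":0},
  {"offset":[0,0,-15],"turn":0},
  {"offset":[0,0,-18],"turn":0},
  {"offset":[0,0,-20],"turn":0},
  {"offset":[0,0,-20],"turn":0},
  {"offset":[0,0,-20],"turn":0},
])

```text
t: 4.6
eef_pos: [0.4714, 0.157, 0.4108]
ee_rot: [3.141, 0.001, -2.683]
force: [-1.0, 0.1, -1.4]
width: 0.0674
```

```bash
python3 - <<'E'
from m import *
f=grab_frame("wrist"); cv2.imwrite("pics/w2.png",f["frame"]); cups(f,"wrist"); np.save("w2.npy",f,allow_pickle=True)
for n in("top","side"):
    f=grab_frame(n); np.save(n+"2.npy",f,allow_pickle=True); hsv=cv2.cvtColor(f["frame"],cv2.COLOR_BGR2HSV)
    m=cv2.inRange(hsv,(103,100,60),(125,255,255)); m[:, :] = m; k,l,st,ce=cv2.connectedComponentsWithStats(m); c=cloud(f)
    for i in range(1,k):
        if 3<st[i,4]<60: print(n,ce[i].round(1),st[i,4],np.median(c[l==i],0).round(3),"onplane .155",onplane(f,ce[i],.155)[0].round(4))
E
python3 go.py .469 .155 .404 116.4
```

```text
wrist cup [166. 130.] 3720 zt 0.0756 mean [0.4772 0.0447] enc [0.4779 0.0444] 0.0326
wrist cup [255. 208.] 7191 zt 0.2454 mean [0.4469 0.1435] enc [0.4606 0.154 ] 0.0312
side [394.5  87.8] 10 [ 0.06  -1.515 -0.157] onplane .155 [ 0.0845 -0.8881  0.155 ]
side [166.5 218.5] 6 [0.684 0.186 0.153] onplane .155 [0.6834 0.1876 0.155 ]
side [158.2 235.6] 13 [0.72  0.201 0.078] onplane .155 [0.6743 0.2579 0.155 ]
side [166.  245.7] 13 [0.635 0.284 0.153] onplane .155 [0.6346 0.285  0.155 ]
side [156.4 263.1] 11 [0.673 0.3   0.078] onplane .155 [0.6308 0.3494 0.155 ]
side [165.1 277.1] 17 [0.587 0.383 0.152] onplane .155 [0.5863 0.3837 0.155 ]
side [155.2 294.7] 13 [0.624 0.399 0.077] onplane .155 [0.5847 0.4412 0.155 ]
t 4.75 pos [0.4715 0.157  0.4095] ydir 116.28 q [ 0.72  0.06 -0.36 -0.   -1.15 -1.83] F [ 0.4  0.3 -0.4] w 0.0675
offset [ 0.31 -0.07  0.55] turn -0.12
```

View pics/w2.png

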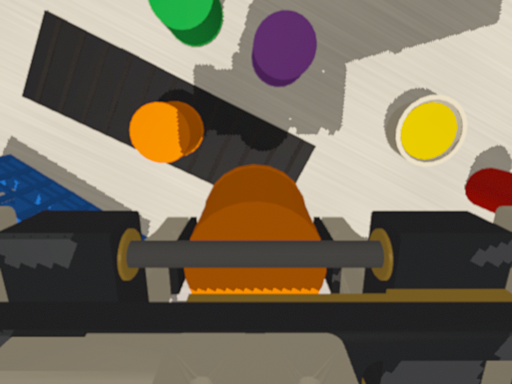

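```bash
python3 - <<'E'
from m import *
f=np.load("w2.npy",allow_pickle=True).item(); c=cloud(f); hsv=cv2.cvtColor(f["frame"],cv2.COLOR_BGR2HSV)
for v in range(150,272,8): print(v, c[v,255].round(3), hsv[v,255], f["range_z"][v,255].round(3))
t=np.load("top2.npy",allow_pickle=True).item()
for p in([.6834,.1876,.158],[.6346,.285,.158],[.5863,.3837,.158]): print(proj(t,p).round(1))
s=np.load("side0.npy",allow_pickle=True).item()
t0=np.load("top0.npy",allow_pickle=True).item(); hsv=cv2.cvtColor(t0["frame"],cv2.COLOR_BGR2HSV)
for (u,v) in((188,132),(159,147),(130,162)):
    w=t0["frame"][v-6:v+9,u-6:u+7].astype(float); b=w[...,0]-w[...,2]; b[b<15]=0; vv,uu=np.indices(b.shape)
    ce=[(uu*b).sum()/b.sum()+u-6,(vv*b).sum()/b.sum()+v-6]; print("tip top",np.round(ce,1),onplane(t0,ce,.153)[0].round(4))
E
```

```text
150 [0.458 0.149 0.002] [170  14  55] 0.389
158 [0.468 0.154 0.003] [20 14 56] 0.391
166 [0.443 0.141 0.207] [ 15 255 155] 0.187
174 [0.443 0.142 0.227] [ 15 255 142] 0.167
182 [0.444 0.142 0.244] [ 15 255 142] 0.151
190 [0.444 0.142 0.258] [ 15 255 143] 0.137
198 [0.444 0.142 0.271] [ 15 255 142] 0.125
206 [0.446 0.143 0.274] [ 15 255 159] 0.123
214 [0.45  0.145 0.274] [ 15 255 158] 0.124
222 [0.452 0.146 0.276] [ 15 255 159] 0.123
230 [0.457 0.148 0.273] [ 15 255 159] 0.127
238 [0.46  0.15  0.274] [ 15 255 160] 0.127
246 [0.445 0.142 0.314] [24 20 65] 0.084
254 [0.447 0.143 0.316] [15 15 69] 0.083
262 [0.449 0.144 0.316] [18 19 68] 0.083
270 [0.474 0.157 0.274] [ 15 255 159] 0.131
[[186.5 135.6]]
[[156.8 150.5]]
[[126.8 165.3]]
tip top [187.4 132.2] [0.6957 0.1855 0.153 ]
tip top [158.6 146.5] [0.6489 0.2804 0.153 ]
tip top [129.8 160.5] [0.6028 0.3755 0.153 ]
```

```bash
python3 - <<'E'
from m import *
t=np.load("top0.npy",allow_pickle=True).item(); c=cloud(t)
for p in([.684,.186,.153],[.717,.201,.08]): print(proj(t,p).round(1))
w=t["frame"].astype(int); 
for v in range(127,142): print(v,' '.join("%4d"%(w[v,u,0]-w[v,u,2]) for u in range(181,195)),'|',' '.join("%.3f"%c[v,u,2] for u in range(184,192)))
i=np.hstack([cv2.resize(t["frame"][115:190,105:220],None,fx=6,fy=6,interpolation=2)]); cv2.imwrite("pics/tp.png",i)
E
```

```text
[[187.2 135.7]]
[[185.7 130.5]]
127  -13  -13  -14  -14  -15  -15  -14  -15  -15  -17  -16  -16  -16  -15 | 0.010 -0.001 -0.001 -0.000 0.001 0.000 0.005 0.004
128  -15  -15  -15  -15  -12   -6   -2   -4  -11  -15  -17  -16  -14  -15 | -0.004 0.006 0.011 -0.008 -0.001 0.005 0.071 0.073
129  -16  -16  -16  -10    1   18   28   23    6   -9  -15  -15  -14  -14 | 0.004 0.004 0.082 0.083 0.074 0.077 0.083 0.071
130  -16  -16  -16   -6   23   52   58   50   31    4  -12  -14  -14  -15 | 0.005 0.075 0.075 0.078 0.083 0.082 0.083 0.078
131  -16  -17  -15   -1   38   62   45   40   39   13  -10  -15  -15  -16 | 0.069 0.072 0.080 0.094 0.091 0.076 0.075 0.077
132  -17  -16  -15   -1   33   49   19   11   21    5  -12  -17  -16  -17 | 0.079 0.068 0.082 0.108 0.113 0.101 0.067 0.000
133  -16  -16  -15   -6   17   29    7   -2    4   -6  -14  -16  -17  -16 | 0.078 0.074 0.079 0.108 0.130 0.124 0.005 -0.004
134  -16  -15  -15  -13   -4    2   -3    0    7   -6  -15  -17  -16  -17 | 0.075 0.072 0.008 0.000 0.136 0.134 0.000 0.002
135  -15  -15  -15  -15  -15  -14   -8   15   31    6  -13  -16  -16  -16 | 0.002 -0.004 -0.002 0.007 0.152 0.152 0.154 -0.007
136  -15  -14  -16  -16  -16  -16   -8   27   59   23   -8  -16  -16  -16 | -0.003 -0.006 -0.001 -0.004 0.151 0.154 0.160 0.011
137  -15  -15  -16  -16  -17  -16  -10   17   49   28   -7  -15  -15  -15 | 0.008 -0.008 0.008 0.000 0.005 0.158 1.770 0.000
138  -16  -16  -16  -17  -17  -17  -13   -3   13   11   -7  -14  -13  -12 | 0.006 -0.000 0.001 0.006 0.001 0.002 0.001 -0.003
139  -16  -15  -15  -16  -17  -16  -16  -13   -6   -5  -10  -11  -11  -11 | 0.000 -0.003 0.002 -0.004 0.005 0.003 0.006 0.010
140  -16  -15  -16  -15  -16  -15  -15  -15  -12  -10  -10  -10  -11  -14 | 0.007 -0.004 0.017 -0.004 0.001 0.005 0.002 -0.003
141  -16  -15  -15  -16  -15  -15  -14  -12  -10   -9   -9  -11  -13  -14 | 0.005 0.004 -0.002 0.000 0.004 0.003 0.005 0.007
```

View pics/tp.png

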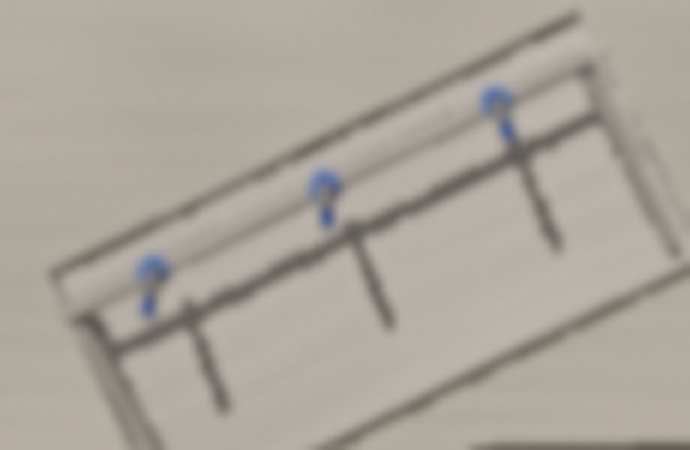

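```bash
python3 - <<'E'
from m import *
t=np.load("top0.npy",allow_pickle=True).item(); s=np.load("side0.npy",allow_pickle=True).item()
def blob(f,u,v,r=3):
    w=f["frame"][v-r:v+r+1,u-r:u+r+1].astype(float); b=np.clip(w[...,0]-w[...,2],5,None)-5; vv,uu=np.indices(b.shape)
    return np.array([(uu*b).sum()/b.sum()+u-r,(vv*b).sum()/b.sum()+v-r])
def tri(a,b):
    (o1,d1),(o2,d2)=a,b; d1=d1[0]/np.linalg.norm(d1);d2=d2[0]/np.linalg.norm(d2)
    A=np.stack([d1,-d2],1); x=np.linalg.lstsq(A,o2-o1,rcond=None)[0]; p,q=o1+d1*x[0],o2+d2*x[1]; return (p+q)/2,np.linalg.norm(p-q)
for (a,b) in(((189,137),(166,218)),((160,151),(166,246)),((130,167),(165,277))):
    p=blob(t,*a,2); q=blob(s,*b); print(p.round(1),q.round(1),tri(rays(t,p),rays(s,q)),onplane(t,p,.154)[0].round(4),onplane(s,q,.154)[0].round(4))
cups(s)
# cup cross-check: top circles on z=.075 in both cams via colour top-face
E
```

```text
[189.  136.3] [166.5 218.2] (array([0.68492457, 0.18133632, 0.1493595 ]), np.float64(0.004636355216837502)) [0.6818 0.1798 0.154 ] [0.6846 0.1856 0.154 ]
[159.  150.8] [165.9 245.5] (array([0.63658154, 0.28012963, 0.14925902]), np.float64(0.0032208177774377318)) [0.6343 0.2786 0.154 ] [0.6357 0.2838 0.154 ]
[129.2 165.8] [164.9 276.9] (array([0.58793275, 0.3788688 , 0.14851252]), np.float64(0.004130163779435711)) [0.5852 0.3766 0.154 ] [0.5874 0.3827 0.154 ]
 cup [258. 115.] 100 zt 0.1595 mean [ 0.6053 -0.4768] enc [ 0.6052 -0.4784] 0.0188
 cup [240. 241.] 1064 zt 0.0771 mean [0.4742 0.1102] enc [0.4756 0.1031] 0.0905
```

>>> send_rows([
  {"offset":[-3.5,2.5,0],"turn":0},
  {"offset":[-7.5,5.3,0],"turn":0},
  {"offset":[-11.5,8,0],"turn":0},
  {"offset":[-15.5,10.8,0],"turn":0},
  {"offset":[-19,13.3,0],"turn":0},
  {"offset":[-21.3,14.9,0],"turn":0},
  {"offset":[-21.3,14.9,0],"turn":0},
  {"offset":[-21.3,14.9,0],"turn":0},
])

```text
t: 5.55
eef_pos: [0.5968, 0.3856, 0.4082]
ee_rot: [-3.14, -0.004, -2.682]
force: [0.0, -0.8, 0.0]
width: 0.0673
```

```bash
python3 go.py .597 .385 .31 116.3; python3 - <<'E'
from m import *
f=grab_frame("side"); np.save("side3.npy",f,allow_pickle=True); cv2.imwrite("pics/s3.png",cv2.resize(f["frame"][120:340,60:330],None,fx=2.7,fy=2.7,interpolation=2)); cups(f)
E
```

```text
t 5.55 pos [0.5968 0.3856 0.4082] ydir 116.31 q [ 0.85  0.42  0.11 -0.   -1.27 -1.96] F [ 0.  -0.8  0. ] w 0.0673
offset [-0.03 -0.05  9.82] turn 0.01
 cup [246. 228.] 527 zt 0.0769 mean [0.4766 0.0498] enc [0.48  0.048] 0.0352
 cup [162. 270.] 89 zt 0.2256 mean [0.5644 0.3875] enc [0.569  0.3938] 0.0159
```

View pics/s3.png

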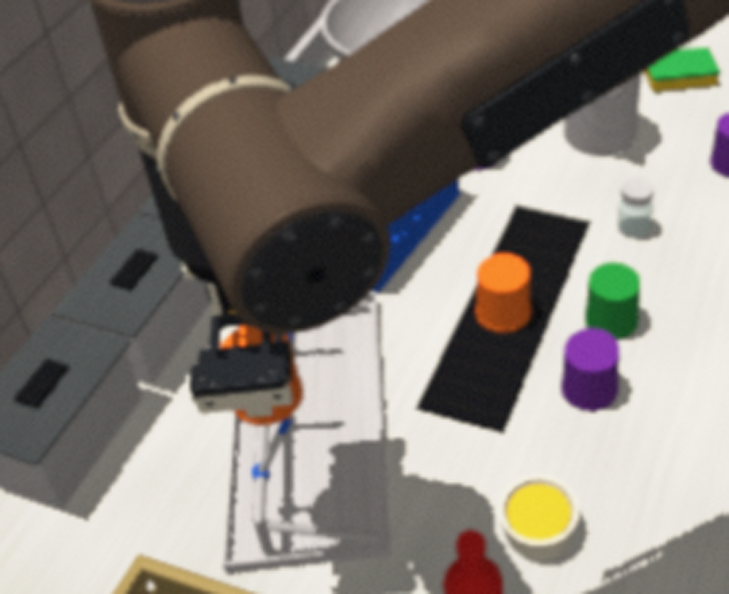

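>>> send_rows([
  {"offset":[0,0,2],"turn":0},
  {"offset":[0,0,4],"turn":0},
  {"offset":[0,0,5],"turn":0},
  {"offset":[0,0,6],"turn":0},
  {"offset":[0,0,6],"turn":0},
])

```text
t: 6.1
eef_pos: [0.5965, 0.3845, 0.3497]
ee_rot: [-3.141, -0.002, -2.683]
force: [1.1, 0.2, -1.6]
width: 0.0675
```

>>> send_rows([
  {"offset":[0,0,1],"turn":0},
  {"offset":[0,0,2],"turn":0},
  {"offset":[0,0,3],"turn":0},
  {"offset":[0,0,3.6],"turn":0},
  {"offset":[0,0,3.6],"turn":0},
])

```text
t: 6.6
eef_pos: [0.5965, 0.3849, 0.3131]
ee_rot: [-3.141, -0.002, -2.683]
force: [0.5, -0.3, -1.4]
width: 0.0674
```

>>> send_rows([
  {"offset":[0,0,0.4],"turn":0},
  {"offset":[0,0,0.8],"turn":0},
  {"offset":[0,0,1.0],"turn":0},
  {"offset":[0,0,1.0],"turn":0},
])

```text
t: 7.0
eef_pos: [0.5967, 0.385, 0.3043]
ee_rot: [-3.141, -0.0, -2.683]
force: [0.1, 0.4, -1.0]
width: 0.0673
```

>>> send_rows([
  {"offset":[0.15,0,0.2],"turn":0},
  {"offset":[0.3,0,0.3],"turn":0},
  {"offset":[0.3,0,0.3],"turn":0},
])

```text
t: 7.3
eef_pos: [0.5939, 0.3836, 0.3016]
ee_rot: [3.142, -0.0, -2.683]
force: [0.2, -0.1, -1.0]
width: 0.0676
```

>>> send_rows([
  {"offset":[0,0,0.2],"turn":0},
  {"offset":[0,0,0.3],"turn":0},
  {"offset":[0,0,0.3],"turn":0},
])

```text
t: 7.6
eef_pos: [0.5942, 0.3838, 0.2992]
ee_rot: [-3.142, 0.001, -2.682]
force: [-0.8, -0.2, 3.2]
width: 0.0674
```

>>> send_rows([
  {"offset":[0,0,0],"turn":0},
  {"offset":[0,0,0],"turn":0},
  {"offset":[0,0,0],"turn":0},
  {"offset":[0,0,0],"turn":0},
  {"offset":[0,0,-0.5],"turn":0},
  {"offset":[0,0,-2],"turn":0},
  {"offset":[0,0,-5],"turn":0},
  {"offset":[0,0,-9],"turn":0},
], hand=1)

```text
t: 8.4
eef_pos: [0.5938, 0.3835, 0.3891]
ee_rot: [-3.141, -0.003, -2.683]
force: [0.3, 0.2, -0.1]
width: 0.0878
```

```bash
python3 go.py .597 .385 .404 116.3; python3 - <<'E'
from m import *
f=grab_frame("wrist"); cups(f,"wrist"); cv2.imwrite("pics/w4.png",f["frame"])
f=grab_frame("side"); cups(f,"side"); f=grab_frame("top"); cups(f,"top")
E
```

```text
t 8.4 pos [0.5938 0.3835 0.3891] ydir 116.29 q [ 0.85  0.42  0.07 -0.   -1.22 -1.96] F [ 0.3  0.2 -0.1] w 0.0878
offset [-0.35 -0.01 -1.49] turn -0.01
wrist cup [255. 196.] 6387 zt 0.163 mean [0.5934 0.3819] enc [0.5956 0.3829] 0.0326
side cup [246. 228.] 529 zt 0.0771 mean [0.4762 0.0491] enc [0.4781 0.0467] 0.0363
side cup [166. 286.] 545 zt 0.1627 mean [0.5827 0.3946] enc [0.5899 0.3896] 0.0308
top cup [388. 160.] 151 zt 0.1624 mean [ 0.6028 -0.483 ] enc [ 0.6044 -0.4896] 0.0188
top cup [132. 168.] 276 zt 0.1632 mean [0.5818 0.3753] enc [0.5869 0.3791] 0.0298
top cup [232. 201.] 348 zt 0.0786 mean [0.4748 0.0438] enc [0.4749 0.0428] 0.0321
```

View pics/w4.png

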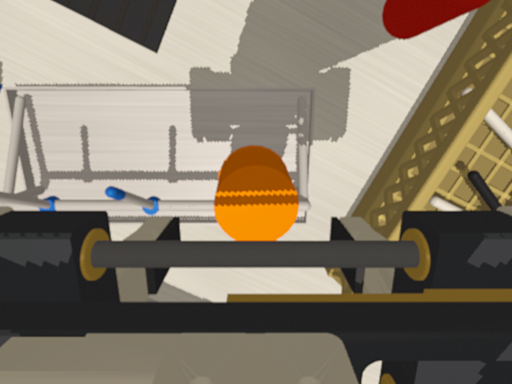

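>>> send_rows([
  {"offset":[3,-3,-1.5],"turn":0},
  {"offset":[6.5,-6.4,-1.5],"turn":0},
  {"offset":[10,-9.9,-1.5],"turn":0},
  {"offset":[13.5,-13.4,-1.5],"turn":0},
  {"offset":[17,-16.9,-1.5],"turn":0},
  {"offset":[20.5,-20.3,-1.5],"turn":0},
  {"offset":[23.5,-23.3,-1.5],"turn":0},
  {"offset":[25.5,-25.3,-1.5],"turn":0},
])

```text
t: 9.35
eef_pos: [0.4759, 0.0416, 0.4042]
ee_rot: [3.141, 0.0, -2.684]
force: [0.6, -0.3, -0.1]
width: 0.0879
```

```bash
python3 - <<'E'
from m import *
f=grab_frame("wrist"); cups(f,"wrist")
E
python3 go.py .4765 .0445 .211 116.3
```

```text
wrist cup [258. 172.] 3174 zt 0.0755 mean [0.4772 0.0439] enc [0.4782 0.0443] 0.0324
t 9.4 pos [0.4748 0.0396 0.4042] ydir 116.21 q [ 0.5   0.03 -0.41 -0.   -1.13 -1.61] F [-2.8 -2.7 -1.1] w 0.0877
offset [-0.38  0.36 19.32] turn -0.09
```

>>> send_rows([
  {"offset":[-0.1,0,3],"turn":0},
  {"offset":[-0.1,0,7],"turn":0},
  {"offset":[-0.1,0,11],"turn":0},
  {"offset":[-0.1,0,15],"turn":0},
  {"offset":[-0.1,0,18],"turn":0},
  {"offset":[-0.1,0,19.3],"turn":0},
  {"offset":[-0.1,0,19.3],"turn":0},
])

```text
t: 10.1
eef_pos: [0.4777, 0.0441, 0.2089]
ee_rot: [-3.142, -0.004, -2.683]
force: [-0.0, -0.8, 0.6]
width: 0.0876
```

>>> send_rows([
  {"offset":[0,0,0],"turn":0},
  {"offset":[0,0,0],"turn":0},
  {"offset":[0,0,0],"turn":0},
  {"offset":[0,0,0],"turn":0},
  {"offset":[0,0,0],"turn":0},
  {"offset":[0,0,0],"turn":0},
  {"offset":[0,0,0],"turn":0},
  {"offset":[0,0,0],"turn":0},
], hand=-1, squeeze=15)

```text
t: 10.9
eef_pos: [0.4789, 0.0447, 0.2118]
ee_rot: [-3.142, 0.002, -2.683]
force: [-1.9, 0.4, 7.4]
width: 0.0678
```

>>> send_rows([
  {"offset":[0,0,-3],"turn":0},
  {"offset":[0,0,-7],"turn":0},
  {"offset":[0,0,-11],"turn":0},
  {"offset":[0,0,-15],"turn":0},
  {"offset":[0,0,-18],"turn":0},
  {"offset":[0,0,-20],"turn":0},
  {"offset":[0,0,-20],"turn":0},
  {"offset":[0,0,-20],"turn":0},
])

```text
t: 11.7
eef_pos: [0.478, 0.0443, 0.4108]
ee_rot: [3.141, 0.001, -2.683]
force: [-0.1, -0.5, -0.9]
width: 0.0672
```

```bash
python3 - <<'E'
from m import *
f=grab_frame("wrist"); c=cloud(f)
for v in range(174,240,8): print(v,c[v,255].round(4))
cups(grab_frame("side"),"side")
E
python3 go.py .6450 .286 .4100 116.3
```

```text
174 [0.4488 0.0282 0.2331]
182 [0.4494 0.0285 0.2488]
190 [0.4498 0.0287 0.2622]
198 [0.4498 0.0287 0.2747]
206 [0.4532 0.0304 0.2737]
214 [0.4562 0.0318 0.2745]
222 [0.4598 0.0336 0.2735]
230 [0.4628 0.0351 0.2743]
238 [0.4664 0.0369 0.2737]
side cup [245. 193.] 128 zt 0.2323 mean [0.473  0.0701] enc [0.4699 0.0648] 0.0294
side cup [164. 282.] 710 zt 0.1631 mean [0.5922 0.3872] enc [0.5922 0.386 ] 0.0338
t 11.8 pos [0.478  0.0443 0.4097] ydir 116.28 q [ 0.5   0.03 -0.39 -0.   -1.15 -1.62] F [-0.1 -0.6 -0.7] w 0.0677
offset [-25.68  14.28  -0.06] turn -0.02
```

>>> send_rows([
  {"offset":[-3.5,2,0],"turn":0},
  {"offset":[-7.7,4.3,0],"turn":0},
  {"offset":[-12,6.7,0],"turn":0},
  {"offset":[-16.3,9,0],"turn":0},
  {"offset":[-20.5,11.4,0],"turn":0},
  {"offset":[-24,13.3,0],"turn":0},
  {"offset":[-25.7,14.3,0],"turn":0},
  {"offset":[-25.7,14.3,0],"turn":0},
])

```text
t: 12.6
eef_pos: [0.6465, 0.2889, 0.4069]
ee_rot: [-3.141, -0.004, -2.681]
force: [-0.5, -0.7, -1.8]
width: 0.0678
```

>>> send_rows([
  {"offset":[0,0,1],"turn":0},
  {"offset":[0,0,3],"turn":0},
  {"offset":[0,0,4.5],"turn":0},
  {"offset":[0,0,5.5],"turn":0},
  {"offset":[0,0,5.8],"turn":0},
  {"offset":[0,0,5.8],"turn":0},
])

```text
t: 13.2
eef_pos: [0.6455, 0.2862, 0.3524]
ee_rot: [-3.141, -0.001, -2.683]
force: [0.3, 0.1, 0.1]
width: 0.0678
```

```bash
python3 go.py .6452 .2865 .3043 116.3
```

```text
t 13.2 pos [0.6455 0.2862 0.3524] ydir 116.28 q [ 0.69  0.44  0.02  0.   -1.15 -1.8 ] F [0.3 0.1 0.1] w 0.0678
offset [0.01 0.04 4.81] turn -0.02
```

>>> send_rows([
  {"offset":[0,0,1],"turn":0},
  {"offset":[0,0,2],"turn":0},
  {"offset":[0,0,3],"turn":0},
  {"offset":[0,0,4],"turn":0},
  {"offset":[0,0,4.8],"turn":0},
  {"offset":[0,0,4.8],"turn":0},
])

```text
t: 13.8
eef_pos: [0.6452, 0.2863, 0.3027]
ee_rot: [-3.141, -0.003, -2.683]
force: [-0.2, 0.4, 0.2]
width: 0.0679
```

>>> send_rows([
  {"offset":[0.15,0,0.2],"turn":0},
  {"offset":[0.3,0,0.3],"turn":0},
  {"offset":[0.3,0,0.4],"turn":0},
  {"offset":[0.3,0,0.5],"turn":0},
  {"offset":[0.3,0,0.5],"turn":0},
])

```text
t: 14.3
eef_pos: [0.6428, 0.2851, 0.2998]
ee_rot: [3.142, 0.0, -2.683]
force: [-0.5, 0.8, -1.7]
width: 0.0675
```

>>> send_rows([
  {"offset":[0,0,0.1],"turn":0},
  {"offset":[0,0,0.2],"turn":0},
  {"offset":[0,0,0.2],"turn":0},
])

```text
t: 14.6
eef_pos: [0.6429, 0.2852, 0.2988]
ee_rot: [-3.141, 0.001, -2.682]
force: [-3.0, -0.8, 4.1]
width: 0.0678
```

```bash
python3 go.py .6452 .2865 .2988 116.3
```

```text
t 14.6 pos [0.6429 0.2852 0.2988] ydir 116.31 q [ 0.69  0.48 -0.05  0.   -1.04 -1.81] F [-3.  -0.8  4.1] w 0.0678
offset [-0.26  0.02  0.  ] turn 0.01
```

>>> send_rows([
  {"offset":[0,0,0],"turn":0},
  {"offset":[0,0,0],"turn":0},
  {"offset":[0,0,0],"turn":0},
  {"offset":[0,0,0],"turn":0},
  {"offset":[0,0,-0.5],"turn":0},
  {"offset":[0,0,-2],"turn":0},
  {"offset":[0,0,-5],"turn":0},
  {"offset":[0,0,-9],"turn":0},
], hand=1)

```text
t: 15.4
eef_pos: [0.6425, 0.2849, 0.388]
ee_rot: [-3.141, -0.003, -2.683]
force: [0.6, 0.7, 0.5]
width: 0.0874
```

>>> send_rows([
  {"offset":[0,3.5,-4.5],"turn":0},
  {"offset":[0,7,-8],"turn":0},
  {"offset":[0,7,-8],"turn":0},
  {"offset":[0,7,-8],"turn":0},
])

```text
t: 15.8
eef_pos: [0.6112, 0.3488, 0.4707]
ee_rot: [3.14, 0.004, -2.681]
force: [-0.2, -0.6, -1.3]
width: 0.0878
```

```bash
python3 - <<'E'
from m import *
from scipy.cluster.hierarchy import fcluster,linkage
t=grab_frame("top"); s=grab_frame("side"); np.save("top5.npy",t,allow_pickle=True); np.save("side5.npy",s,allow_pickle=True)
cups(t,"top"); cups(s,"side"); cups(grab_frame("wrist"),"wrist")
for n,f in(("side",s),("top0",np.load("top0.npy",allow_pickle=True).item())):
    c=cloud(f); 
    u=(abs(c[...,0]-.655)<.06)&(abs(c[...,1]+.03)<.16)&(c[...,2]>.15)&(c[...,2]<.26)
    P=c[u]; col=f["frame"][u]; X=np.c_[P,col/2000.]
    L=fcluster(linkage(X,'single'),.018,'distance')
    for i in set(L):
        g=P[L==i]
        if len(g)<15: continue
        h=g[g[:,2]>.185]
        m=h.mean(0); w,v=np.linalg.eigh(np.cov((h-m).T)); 
        print(n,len(g),m.round(4),g.min(0).round(3),g.max(0).round(3),"bgr",col[L==i].mean(0).round(0),"sd",np.sqrt(w).round(4),"n",v[:,0].round(3))
        for a in np.arange(.15,.25,.02):
            k=g[abs(g[:,2]-a)<.01]
            if len(k)>2:
              d=k[:,:2].max(0)-k[:,:2].min(0);print("   z",round(a,2),len(k),k[:,:2].mean(0).round(4),"min",k[:,:2].min(0).round(3),"max",k[:,:2].max(0).round(3))
E
```

```text
top cup [160. 151.] 341 zt 0.1645 mean [0.6358 0.2774] enc [0.6375 0.2801] 0.0312
top cup [388. 160.] 154 zt 0.1592 mean [ 0.6031 -0.4833] enc [ 0.6031 -0.4887] 0.0222
top cup [130. 166.] 373 zt 0.1638 mean [0.5881 0.3791] enc [0.5911 0.3803] 0.0316
side cup [165. 269.] 1260 zt 0.1634 mean [0.6076 0.35  ] enc [0.6127 0.3356] 0.0877
wrist cup [478.  16.] 102 zt 0.1296 mean [0.3643 0.4743] enc [0.3641 0.4741] 0.0035
wrist cup [190. 173.] 3776 zt 0.1629 mean [0.6416 0.2835] enc [0.6427 0.2834] 0.0323
wrist cup [291. 174.] 3697 zt 0.1629 mean [0.5944 0.3817] enc [0.5956 0.3824] 0.0325
side 27 [ 0.6522 -0.1036  0.1852] [ 0.65  -0.122  0.151] [ 0.66  -0.1    0.185] bgr [117. 124. 129.] sd [0.     0.0016 0.0034] n [ 0.05   0.012 -0.999]
   z 0.15 8 [ 0.6538 -0.1164] min [ 0.651 -0.122] max [ 0.66  -0.112]
   z 0.17 11 [ 0.6538 -0.1123] min [ 0.65  -0.121] max [ 0.659 -0.106]
   z 0.19 8 [ 0.6524 -0.1062] min [ 0.65  -0.118] max [ 0.657 -0.1  ]
side 61 [ 0.6619 -0.0634  0.1927] [ 0.655 -0.086  0.15 ] [ 0.672 -0.05   0.204] bgr [40. 43. 55.] sd [0.0019 0.0053 0.0103] n [ 0.941 -0.336  0.035]
   z 0.15 8 [ 0.6604 -0.0629] min [ 0.658 -0.068] max [ 0.665 -0.061]
   z 0.17 15 [ 0.6609 -0.0641] min [ 0.655 -0.072] max [ 0.664 -0.057]
   z 0.19 34 [ 0.6614 -0.0651] min [ 0.655 -0.086] max [ 0.672 -0.052]
   z 0.21 4 [ 0.6622 -0.0578] min [ 0.657 -0.071] max [ 0.666 -0.05 ]<stdin>:14: RuntimeWarning: Mean of empty slice.
  ret = um.true_divide(
  avg = a.mean(axis, **keepdims_kw)
<stdin>:14: RuntimeWarning: Degrees of freedom <= 0 for slice
  c *= np.true_divide(1, fact)
  c *= np.true_divide(1, fact)
Traceback (most recent call last):
numpy.linalg.LinAlgError: Eigenvalues did not converge
```

```bash
cat > ut.py <<'E'
from m import *
from scipy.cluster.hierarchy import fcluster,linkage
def uts(f,n,cx=.655,cy=-.03,ex=.06,ey=.16,z0=.15):
    c=cloud(f)
    u=(abs(c[...,0]-cx)<ex)&(abs(c[...,1]-cy)<ey)&(c[...,2]>z0)&(c[...,2]<.27)
    P=c[u]; col=f["frame"][u]; X=np.c_[P,col/2000.]
    L=fcluster(linkage(X,'single'),.018,'distance')
    for i in set(L):
        g=P[L==i]
        if len(g)<15: continue
        print(n,len(g),g.mean(0).round(4),g.min(0).round(3),g.max(0).round(3),"bgr",col[L==i].mean(0).round(0))
        h=g[g[:,2]>g[:,2].max()-.055]
        if len(h)>8:
            w,v=np.linalg.eigh(np.cov(h[:,:2].T)); print("  xy pca: major dir deg",np.degrees(np.arctan2(v[1,1],v[0,1])).round(1),"sd",np.sqrt(w).round(4))
        for a in np.arange(.16,.25,.02):
            k=g[abs(g[:,2]-a)<.01]
            if len(k)>2: print("   z",round(a,2),len(k),"mid",((k[:,:2].max(0)+k[:,:2].min(0))/2).round(4),"ext",np.ptp(k[:,:2],0).round(3))
E
python3 - <<'E'
from ut import *
for n in("side0","top0"): uts(np.load(n+".npy",allow_pickle=True).item(),n)
s=np.load("side0.npy",allow_pickle=True).item(); t=np.load("top0.npy",allow_pickle=True).item()
cv2.imwrite("pics/ub.png",np.hstack([cv2.resize(s["frame"][135:225,165:245],(560,600),interpolation=2),cv2.resize(t["frame"][120:175,220:300],(0,0),fx=3,fy=3,interpolation=2).repeat(1,0)][:1]))
E
```

```text
side0 179 [0.677  0.0338 0.2092] [0.67  0.014 0.152] [0.687 0.05  0.248] bgr [ 58.  80. 103.]
  xy pca: major dir deg 71.5 sd [0.0026 0.0108]
   z 0.16 13 mid [0.677  0.0342] ext [0.008 0.008]
   z 0.18 31 mid [0.6775 0.0335] ext [0.011 0.029]
   z 0.2 42 mid [0.6788 0.0314] ext [0.017 0.032]
   z 0.22 44 mid [0.6781 0.0322] ext [0.015 0.035]
   z 0.24 49 mid [0.6789 0.032 ] ext [0.016 0.036]
side0 114 [ 0.6535 -0.1123  0.2074] [ 0.649 -0.135  0.152] [ 0.661 -0.097  0.248] bgr [111. 118. 122.]
  xy pca: major dir deg 90.6 sd [0.0024 0.0109]
   z 0.16 16 mid [ 0.6538 -0.1146] ext [0.009 0.019]
   z 0.18 19 mid [ 0.6529 -0.1166] ext [0.006 0.037]
   z 0.2 22 mid [ 0.6547 -0.1166] ext [0.008 0.035]
   z 0.22 24 mid [ 0.6542 -0.115 ] ext [0.009 0.03 ]
   z 0.24 33 mid [ 0.6553 -0.1162] ext [0.012 0.038]
side0 154 [ 0.6616 -0.0657  0.2096] [ 0.655 -0.087  0.15 ] [ 0.672 -0.049  0.248] bgr [26. 32. 44.]
  xy pca: major dir deg 68.7 sd [0.0022 0.0104]
   z 0.16 15 mid [ 0.6614 -0.0664] ext [0.009 0.014]
   z 0.18 24 mid [ 0.6605 -0.0674] ext [0.012 0.031]
   z 0.2 33 mid [ 0.6612 -0.0669] e
[... 779 characters left out ...]
 -0.105  0.233] bgr [99. 97. 98.]
  xy pca: major dir deg 92.0 sd [0.0009 0.0098]
   z 0.16 6 mid [ 0.6474 -0.1205] ext [0.003 0.016]
   z 0.18 11 mid [ 0.6485 -0.1213] ext [0.003 0.033]
   z 0.2 12 mid [ 0.6487 -0.1206] ext [0.004 0.032]
   z 0.22 11 mid [ 0.6482 -0.1206] ext [0.002 0.029]
top0 75 [ 0.6572 -0.0723  0.2181] [ 0.651 -0.089  0.157] [ 0.667 -0.056  0.25 ] bgr [70. 57. 62.]
  xy pca: major dir deg 70.8 sd [0.0025 0.0099]
   z 0.16 3 mid [ 0.6553 -0.0702] ext [0.003 0.007]
   z 0.18 13 mid [ 0.6562 -0.0761] ext [0.008 0.026]
   z 0.2 10 mid [ 0.6554 -0.0741] ext [0.008 0.029]
   z 0.22 12 mid [ 0.6563 -0.0717] ext [0.009 0.031]
   z 0.24 36 mid [ 0.6595 -0.0713] ext [0.016 0.031]
```

View pics/ub.png

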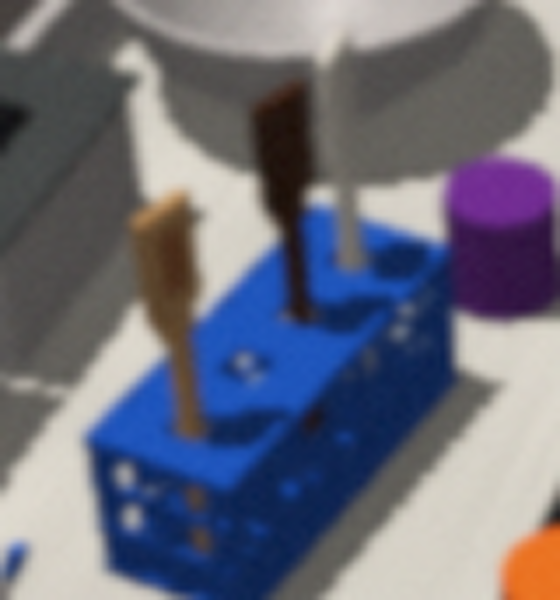

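>>> send_rows([
  {"offset":[1.6,-4.2,0],"turn":-7},
  {"offset":[3.2,-8.4,0],"turn":-15},
  {"offset":[4.9,-12.6,0],"turn":-23},
  {"offset":[6.5,-16.8,0],"turn":-31},
  {"offset":[8.1,-21,0],"turn":-39},
  {"offset":[9.7,-25.2,0],"turn":-47},
  {"offset":[11.4,-29.4,0],"turn":-55},
  {"offset":[13,-33.6,0],"turn":-63},
])

```text
t: 16.75
eef_pos: [0.6437, -0.0138, 0.4665]
ee_rot: [3.139, -0.001, -1.579]
force: [1.7, -0.6, -0.5]
width: 0.0875
```

>>> send_rows([
  {"offset":[0,0,0],"turn":0},
  {"offset":[0,0,0],"turn":0},
  {"offset":[0,0,0],"turn":0},
])

```text
t: 17.05
eef_pos: [0.6441, -0.0111, 0.4668]
ee_rot: [3.14, -0.0, -1.585]
force: [0.2, 0.4, -0.7]
width: 0.0877
```

```bash
python3 go.py .6535 -.118 .47 183; python3 - <<'E'
from ut import *
f=grab_frame("wrist"); uts(f,"wrist"); cv2.imwrite("pics/w6.png",f["frame"])
E
```

```text
t 17.05 pos [ 0.6441 -0.0111  0.4668] ydir 179.18 q [ 0.29  0.28  0.04 -0.   -1.33 -0.3 ] F [ 0.2  0.4 -0.7] w 0.0877
offset [10.68 -1.1  -0.32] turn -3.82
wrist 55 [0.6826 0.0404 0.2426] [0.679 0.038 0.241] [0.687 0.043 0.244] bgr [107. 162. 198.]
  xy pca: major dir deg -175.0 sd [0.0017 0.0023]
   z 0.24 55 mid [0.6827 0.0405] ext [0.008 0.006]
wrist 379 [0.6746 0.013  0.2121] [0.671 0.01  0.15 ] [0.685 0.031 0.244] bgr [ 67.  99. 126.]
  xy pca: major dir deg 166.1 sd [0.0012 0.0025]
   z 0.16 19 mid [0.679  0.0252] ext [0.013 0.007]
   z 0.18 67 mid [0.6774 0.0205] ext [0.014 0.021]
   z 0.2 77 mid [0.6749 0.0126] ext [0.008 0.005]
   z 0.22 98 mid [0.6748 0.0124] ext [0.008 0.005]
   z 0.24 118 mid [0.6753 0.0126] ext [0.009 0.006]
wrist 916 [ 0.6554 -0.1186  0.2362] [ 0.65  -0.137  0.152] [ 0.662 -0.103  0.245] bgr [176. 190. 199.]
  xy pca: major dir deg 95.7 sd [0.0026 0.0101]
   z 0.16 8 mid [ 0.6506 -0.118 ] ext [0.001 0.002]
   z 0.18 42 mid [ 0.6537 -0.1167] ext [0.008 0.028]
   z 0.2 33 mid [ 0.654  -0.1181] ext [0.007 0.031]
   z 0.22 50 mid [ 0.6542 -0.1178] ext [0.007 0.03 ]
   z 0.24 783 mid [ 0.6562 -0.1198] ext [0.011 0.034]
wrist 784 [ 0.6626 -0.0716  0.2356] [ 0.655 -0.088  0.154] [ 0.672 -0.055  0.246] bgr [45. 58. 89.]
  xy pca: major dir deg 71.4 sd [0.0027 0.0095]
   z 0.16 8 mid [ 0.6596 -0.0705] ext [0.004 0.014]
   z 0.18 36 mid [ 0.6601 -0.0684] ext [0.007 0.022]
   z 0.2 32 mid [ 0.6596 -0.0711] ext [0.008 0.028]
   z 0.22 50 mid [ 0.6595 -0.0712] ext [0.009 0.029]
   z 0.24 658 mid [ 0.6639 -0.0713] ext [0.017 0.033]
```

>>> send_rows([
  {"offset":[4,-0.6,0],"turn":-3},
  {"offset":[8,-1.1,0],"turn":-5.8},
  {"offset":[10.8,-1.3,0],"turn":-5.8},
  {"offset":[10.8,-1.3,0],"turn":-5.8},
  {"offset":[10.8,-1.3,2],"turn":-5.8},
  {"offset":[10.8,-1.3,5],"turn":-5.8},
  {"offset":[10.8,-1.3,8],"turn":-5.8},
  {"offset":[10.8,-1.3,9.5],"turn":-5.8},
])

```text
t: 17.9
eef_pos: [0.6552, -0.1173, 0.3696]
ee_rot: [3.138, 0.001, -1.481]
force: [-0.7, -0.1, -0.3]
width: 0.0876
```

>>> send_rows([
  {"offset":[0,0,0],"turn":0},
  {"offset":[0,0,0],"turn":0},
  {"offset":[0,0,0],"turn":0},
  {"offset":[0,0,0],"turn":0},
  {"offset":[0,0,0],"turn":0},
  {"offset":[0,0,0],"turn":0},
  {"offset":[0,0,0],"turn":0},
  {"offset":[0,0,0],"turn":0},
], hand=-1, squeeze=10)

```text
t: 18.7
eef_pos: [0.6557, -0.1192, 0.3728]
ee_rot: [-3.142, 0.0, -1.482]
force: [0.2, -0.6, 0.3]
width: 0.0289
```

>>> send_rows([
  {"offset":[0,0,0],"turn":0},
  {"offset":[0,0,0],"turn":0},
  {"offset":[0,0,0],"turn":0},
  {"offset":[0,0,0],"turn":0},
  {"offset":[0,0,0],"turn":0},
])

```text
t: 19.2
eef_pos: [0.6558, -0.1191, 0.3726]
ee_rot: [-3.142, -0.0, -1.482]
force: [0.4, 0.5, -1.0]
width: 0.009
```

```bash
python3 go.py .6535 -.118 .545 183; python3 go.py .4638 -.3477 .545 215.5
```

```text
t 19.2 pos [ 0.6558 -0.1191  0.3726] ydir -174.91 q [ 0.11  0.36 -0.05  0.   -1.15 -0.02] F [ 0.4  0.5 -1. ] w 0.009
offset [ -0.13   0.22 -17.24] turn 2.09
t 19.2 pos [ 0.6558 -0.1191  0.3726] ydir -174.91 q [ 0.11  0.36 -0.05  0.   -1.15 -0.02] F [ 0.4  0.5 -1. ] w 0.009
offset [ 21.07  21.15 -17.24] turn -30.41
```

>>> send_rows([
  {"offset":[0,0,-2],"turn":0},
  {"offset":[0,0,-6],"turn":0},
  {"offset":[0,0,-10],"turn":0},
  {"offset":[0,0,-14],"turn":0},
  {"offset":[0,0,-17],"turn":0},
  {"offset":[0,0,-17.5],"turn":0},
  {"offset":[0,0,-17.5],"turn":0},
])

```text
t: 19.9
eef_pos: [0.6557, -0.1191, 0.5486]
ee_rot: [-3.14, 0.0, -1.482]
force: [0.2, 1.1, -1.2]
width: 0.0092
```

>>> send_rows([
  {"offset":[2,2,0],"turn":-4},
  {"offset":[5,5,0],"turn":-9},
  {"offset":[8,8,0],"turn":-14},
  {"offset":[11,11,0],"turn":-19},
  {"offset":[14.5,14.5,0],"turn":-24},
  {"offset":[18,18,0],"turn":-28},
  {"offset":[20,20,0],"turn":-30.4},
  {"offset":[21,21.1,0],"turn":-30.4},
])

```text
t: 20.7
eef_pos: [0.4624, -0.3485, 0.5461]
ee_rot: [3.14, 0.002, -0.953]
force: [-0.4, -0.1, -0.3]
width: 0.0088
```

>>> send_rows([
  {"offset":[0,0,0],"turn":0},
  {"offset":[0,0,0],"turn":0},
  {"offset":[0,0,0],"turn":0},
])

```text
t: 21.0
eef_pos: [0.465, -0.3463, 0.5469]
ee_rot: [3.141, 0.001, -0.951]
force: [-0.2, 0.3, -1.4]
width: 0.0088
```

```bash
python3 go.py .4643 -.3471 .40 215.5; python3 - <<'E'
from ut import *
f=grab_frame("wrist"); cv2.imwrite("pics/w7.png",f["frame"]); P=cloud(f)[f["range_z"]>.05]
q=P[(abs(P[:,0]-.458)<.09)&(abs(P[:,1]+.34)<.09)&(P[:,2]>.132)&(P[:,2]<.146)]
c=np.array([.4585,-.339])
for _ in range(8):
    d=np.hypot(*(q[:,:2]-c).T)-.0535; c,r=circ(q[abs(d)<.006,:2])
print("jug wrist",len(q),c.round(4),r.round(4), q[:,:2].min(0).round(3),q[:,:2].max(0).round(3))
E
```

```text
t 21.0 pos [ 0.465  -0.3463  0.5469] ydir -144.48 q [-0.3   0.14  0.04 -0.   -1.47  0.92] F [-0.2  0.3 -1.4] w 0.0088
offset [ 0.04  0.1  14.69] turn 0.02
jug wrist 1096 [ 0.4604 -0.3427] 0.0543 [ 0.403 -0.4  ] [ 0.517 -0.285]
```

View pics/w7.png

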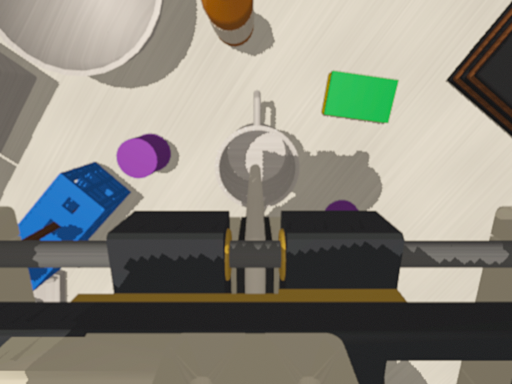

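>>> send_rows([
  {"offset":[0,0,3],"turn":0},
  {"offset":[0,0,6],"turn":0},
  {"offset":[0,0,9],"turn":0},
  {"offset":[0,0,12],"turn":0},
  {"offset":[0,0,14.5],"turn":0},
  {"offset":[0,0,16.2],"turn":0},
  {"offset":[0,0,16.5],"turn":0},
  {"offset":[0,0,16.5],"turn":0},
])

```text
t: 21.85
eef_pos: [0.4648, -0.3465, 0.3825]
ee_rot: [3.141, 0.001, -0.95]
force: [-1.1, 0.3, -0.7]
width: 0.0086
```

>>> send_rows([
  {"offset":[0,0,0.3],"turn":0},
  {"offset":[0,0,0.6],"turn":0},
  {"offset":[0,0,0.8],"turn":0},
  {"offset":[0,0,0.9],"turn":0},
  {"offset":[0,0,0.9],"turn":0},
])

```text
t: 22.35
eef_pos: [0.4642, -0.347, 0.3737]
ee_rot: [-3.142, -0.0, -0.951]
force: [-0.1, -0.0, -0.5]
width: 0.0092
```

>>> send_rows([
  {"offset":[0,0,0.2],"turn":0},
  {"offset":[-0.5,0,0.3],"turn":0},
  {"offset":[-1.2,0,0.35],"turn":0},
  {"offset":[-2,0,0.45],"turn":0},
  {"offset":[-3,0,0.6],"turn":0},
  {"offset":[-4,0,0.75],"turn":0},
  {"offset":[-4.5,0,0.85],"turn":0},
  {"offset":[-4.5,0,0.85],"turn":0},
], squeeze=3)

```text
t: 23.15
eef_pos: [0.4374, -0.3095, 0.365]
ee_rot: [3.141, 0.001, -0.951]
force: [0.2, -0.3, -0.7]
width: 0.0089
```

```bash
python3 go.py .4643 -.3471 .40 215.5; cat > look.py <<'E'
from ut import *
import sys
f=grab_frame("side"); s=f["frame"][70:220,180:400]; w=grab_frame("wrist")["frame"]
cv2.imwrite(sys.argv[1],np.hstack([cv2.resize(s,(440,300),interpolation=2),cv2.resize(w,(360,270),interpolation=2)[:,:] if 0 else cv2.copyMakeBorder(cv2.resize(w,(360,270)),0,30,0,0,0)]))
P=cloud(f); m=f["range_z"]>.05; P=P[m]
q=P[(abs(P[:,0]-.458)<.12)&(abs(P[:,1]+.34)<.12)&(P[:,2]>.132)&(P[:,2]<.146)]; c=np.array([.460,-.342])
for _ in range(8):
    k=abs(np.hypot(*(q[:,:2]-c).T)-.0535)<.006
    if k.sum()<20: break
    c,r=circ(q[k,:2])
print("jug side",k.sum(),c.round(4))
E
python3 look.py pics/l8.png
```

```text
t 23.15 pos [ 0.4374 -0.3095  0.365 ] ydir -144.47 q [-0.25  0.16 -0.35 -0.   -1.06  0.87] F [ 0.2 -0.3 -0.7] w 0.0089
offset [ 4.61 -0.   -3.51] turn 0.03
jug side 126 [ 0.4602 -0.3389]
```

View pics/l8.png

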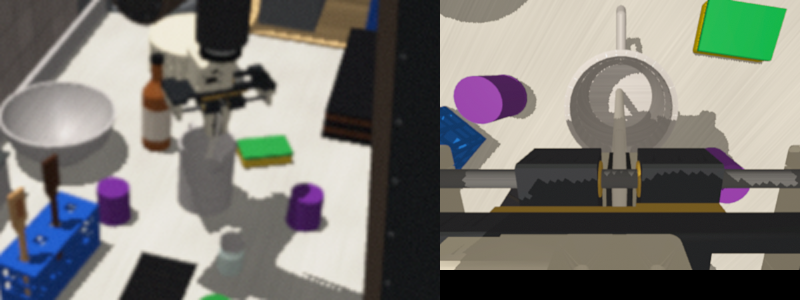

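```bash
cat > lean.py <<'E'
from ut import *
f=grab_frame("wrist"); P=cloud(f)[f["range_z"]>.05]; c=np.array([.460,-.342]); e=np.array([-.581,.814]); n=np.array([-.814,-.581])
v=P[:,:2]-c; x=v@e; y=v@n; r=np.hypot(x,y)
k=(r<.045)&(P[:,2]>.012)&(P[:,2]<.2)
for z in np.arange(.015,.2,.015):
    j=k&(abs(P[:,2]-z)<.0075)
    if j.sum()>3: print(round(z,3),j.sum(),"x",np.percentile(x[j],[5,50,95]).round(3),"y",np.percentile(y[j],[5,50,95]).round(3))
E
python3 lean.py
```

```text
0.015 32 x [-0.015 -0.014 -0.01 ] y [-0.007 -0.002  0.004]
0.03 49 x [-0.013 -0.01  -0.007] y [-0.008 -0.002  0.004]
0.045 55 x [-0.009 -0.007 -0.004] y [-0.007 -0.002  0.004]
0.06 66 x [-0.006 -0.003  0.001] y [-0.007 -0.001  0.004]
0.075 74 x [-0.002 -0.     0.003] y [-0.007 -0.002  0.004]
0.09 87 x [0.001 0.003 0.006] y [-0.007 -0.001  0.004]
0.105 106 x [0.005 0.007 0.011] y [-0.007 -0.002  0.004]
0.12 121 x [0.008 0.01  0.013] y [-0.007 -0.002  0.004]
0.135 145 x [0.011 0.014 0.018] y [-0.007 -0.002  0.004]
0.15 132 x [0.015 0.017 0.02 ] y [-0.008 -0.001  0.004]
0.165 54 x [0.014 0.023 0.025] y [-0.008 -0.001  0.005]
0.18 187 x [0.011 0.013 0.028] y [-0.008 -0.001  0.004]
0.195 382 x [0.014 0.025 0.027] y [-0.013 -0.002  0.01 ]
```

>>> send_rows([
  {"offset":[-0.8,0,0.22],"turn":0},
  {"offset":[-1.6,0,0.45],"turn":0},
  {"offset":[-2.4,0,0.7],"turn":0},
  {"offset":[-3.2,0,1.0],"turn":0},
  {"offset":[-3.8,0,1.2],"turn":0},
  {"offset":[-3.8,0,1.2],"turn":0},
])

```text
t: 23.9
eef_pos: [0.4153, -0.2787, 0.3529]
ee_rot: [3.141, 0.001, -0.951]
force: [0.2, 0.0, -0.2]
width: 0.0094
```

```bash
python3 go.py .4643 -.3471 .40 215.5; python3 lean.py
```

```text
t 23.9 pos [ 0.4153 -0.2787  0.3529] ydir -144.48 q [-0.2   0.11 -0.44 -0.   -1.02  0.82] F [ 0.2  0.  -0.2] w 0.0094
offset [ 8.41 -0.01 -4.71] turn 0.02
0.015 45 x [-0.012 -0.009 -0.006] y [-0.007 -0.001  0.004]
0.03 78 x [-0.008 -0.004  0.002] y [-0.007 -0.002  0.004]
0.045 94 x [-0.001  0.003  0.007] y [-0.007 -0.001  0.005]
0.06 99 x [0.005 0.01  0.013] y [-0.007 -0.002  0.004]
0.075 119 x [0.012 0.016 0.02 ] y [-0.007 -0.001  0.004]
0.09 144 x [0.019 0.023 0.027] y [-0.007 -0.002  0.004]
0.105 160 x [0.025 0.029 0.033] y [-0.007 -0.002  0.004]
0.12 200 x [0.032 0.035 0.04 ] y [-0.007 -0.001  0.004]
0.135 209 x [0.038 0.042 0.044] y [-0.007 -0.001  0.004]
0.15 47 x [0.044 0.045 0.045] y [-0.004 -0.001  0.001]
0.165 27 x [0.044 0.044 0.045] y [-0.004 -0.001  0.001]
0.18 12 x [0.044 0.044 0.045] y [-0.004 -0.002 -0.   ]
```

>>> send_rows([
  {"offset":[0,0,0],"turn":0},
  {"offset":[0,0,0],"turn":0},
  {"offset":[0,0,0],"turn":0},
  {"offset":[0,0,0],"turn":0},
  {"offset":[0,0,0],"turn":0},
  {"offset":[0,0,0],"turn":0},
  {"offset":[0,0,0],"turn":0},
  {"offset":[0,0,0],"turn":0},
], hand=1)

```text
t: 24.75
eef_pos: [0.416, -0.2794, 0.3532]
ee_rot: [3.142, 0.0, -0.951]
force: [-0.2, -0.4, -0.1]
width: 0.0675
```

>>> send_rows([
  {"offset":[0,0,-2],"turn":0},
  {"offset":[0,0,-5],"turn":0},
  {"offset":[0,0,-8],"turn":0},
  {"offset":[0,0,-11],"turn":0},
  {"offset":[0,0,-12],"turn":0},
  {"offset":[0,0,-12],"turn":0},
])

```text
t: 25.35
eef_pos: [0.4162, -0.2795, 0.4746]
ee_rot: [-3.14, -0.002, -0.951]
force: [-0.6, -1.0, -0.5]
width: 0.0876
```

```bash
python3 go.py .663 -.0715 .474 161.5; python3 lean.py; python3 look.py pics/l9.png
```

```text
t 25.35 pos [ 0.4162 -0.2795  0.4746] ydir -144.51 q [-0.2   0.03 -0.25  0.   -1.29  0.82] F [-0.6 -1.  -0.5] w 0.0876
offset [ -2.6  -32.17   0.12] turn 53.99
0.015 33 x [-0.013 -0.01  -0.006] y [-0.006 -0.002  0.004]
0.03 44 x [-0.006 -0.003  0.002] y [-0.006 -0.001  0.005]
0.045 55 x [-0.     0.005  0.009] y [-0.006 -0.001  0.005]
0.06 60 x [0.009 0.013 0.018] y [-0.007 -0.002  0.005]
0.075 75 x [0.016 0.021 0.027] y [-0.007 -0.001  0.005]
0.09 81 x [0.024 0.029 0.035] y [-0.007 -0.001  0.005]
0.105 84 x [0.033 0.037 0.042] y [-0.007 -0.001  0.005]
0.12 45 x [0.04  0.043 0.045] y [-0.004  0.     0.004]
jug side 138 [ 0.46   -0.3396]
```

View pics/l9.png

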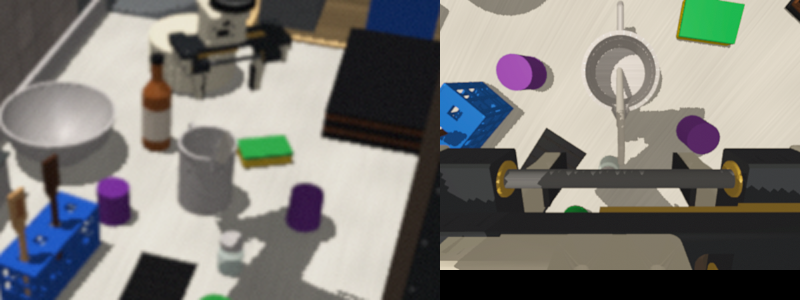

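>>> send_rows([
  {"offset":[-0.3,-3.5,0],"turn":6},
  {"offset":[-0.6,-8,0],"turn":13},
  {"offset":[-1,-12.5,0],"turn":20},
  {"offset":[-1.4,-17,0],"turn":28},
  {"offset":[-1.7,-21.5,0],"turn":36},
  {"offset":[-2.1,-26,0],"turn":44},
  {"offset":[-2.4,-30,0],"turn":51},
  {"offset":[-2.6,-32.2,0],"turn":54},
])

```text
t: 26.3
eef_pos: [0.6651, -0.069, 0.4701]
ee_rot: [3.138, -0.002, -1.897]
force: [0.2, -0.8, 0.4]
width: 0.0878
```

>>> send_rows([
  {"offset":[0,0,0],"turn":0},
  {"offset":[0,0,0],"turn":0},
  {"offset":[0,0,0],"turn":0},
])

```text
t: 26.6
eef_pos: [0.6626, -0.0718, 0.4724]
ee_rot: [3.14, -0.001, -1.894]
force: [-0.2, 0.3, 0.3]
width: 0.0875
```

```bash
python3 go.py .663 -.0715 .373 161.5; python3 - <<'E'
from ut import *
f=grab_frame("wrist"); uts(f,"wrist",z0=.2)
E
```

```text
t 26.6 pos [ 0.6626 -0.0718  0.4724] ydir 161.51 q [ 0.18  0.31  0.1  -0.   -1.36 -0.51] F [-0.2  0.3  0.3] w 0.0875
offset [-0.05 -0.04  9.94] turn 0.01
wrist 228 [0.6749 0.012  0.2174] [0.671 0.009 0.2  ] [0.684 0.029 0.236] bgr [ 65. 102. 131.]
  xy pca: major dir deg -137.8 sd [0.0022 0.0038]
   z 0.2 67 mid [0.6775 0.0187] ext [0.014 0.02 ]
   z 0.22 131 mid [0.6756 0.0131] ext [0.01  0.008]
   z 0.24 30 mid [0.6746 0.0118] ext [0.008 0.004]
wrist 577 [ 0.6623 -0.0755  0.2384] [ 0.655 -0.089  0.2  ] [ 0.672 -0.055  0.245] bgr [35. 43. 66.]
  xy pca: major dir deg 71.9 sd [0.0024 0.0107]
   z 0.2 23 mid [ 0.6591 -0.0867] ext [0.008 0.004]
   z 0.22 57 mid [ 0.6589 -0.086 ] ext [0.008 0.006]
   z 0.24 497 mid [ 0.6635 -0.0719] ext [0.017 0.034]
```

Aligned; descend, grip, lift.

>>> send_rows([
  {"offset":[0,0,2],"turn":0},
  {"offset":[0,0,5],"turn":0},
  {"offset":[0,0,8],"turn":0},
  {"offset":[0,0,9.9],"turn":0},
  {"offset":[0,0,9.9],"turn":0},
])

```text
t: 27.15
eef_pos: [0.6616, -0.0721, 0.3714]
ee_rot: [3.137, -0.002, -1.895]
force: [-0.7, 0.5, -0.6]
width: 0.0879
```

>>> send_rows([
  {"offset":[0,0,0],"turn":0},
  {"offset":[0,0,0],"turn":0},
  {"offset":[0,0,0],"turn":0},
  {"offset":[0,0,0],"turn":0},
  {"offset":[0,0,0],"turn":0},
  {"offset":[0,0,0],"turn":0},
  {"offset":[0,0,0],"turn":0},
  {"offset":[0,0,0],"turn":0},
], hand=-1, squeeze=10)

```text
t: 27.95
eef_pos: [0.6631, -0.0713, 0.3741]
ee_rot: [3.142, -0.0, -1.894]
force: [-0.6, 0.6, 0.5]
width: 0.0291
```

>>> send_rows([
  {"offset":[0,0,0],"turn":0},
  {"offset":[0,0,0],"turn":0},
  {"offset":[0,0,0],"turn":0},
  {"offset":[0,0,0],"turn":0},
  {"offset":[0,0,0],"turn":0},
])

```text
t: 28.45
eef_pos: [0.6631, -0.0713, 0.3741]
ee_rot: [3.142, -0.0, -1.894]
force: [-0.8, 0.5, 1.1]
width: 0.0085
```

>>> send_rows([
  {"offset":[0,0,-2],"turn":0},
  {"offset":[0,0,-6],"turn":0},
  {"offset":[0,0,-10],"turn":0},
  {"offset":[0,0,-14],"turn":0},
  {"offset":[0,0,-17],"turn":0},
  {"offset":[0,0,-17.5],"turn":0},
  {"offset":[0,0,-17.5],"turn":0},
])

```text
t: 29.15
eef_pos: [0.663, -0.0713, 0.5502]
ee_rot: [-3.14, 0.001, -1.894]
force: [-0.2, -0.5, -1.7]
width: 0.0086
```

```bash
python3 -c "
import numpy as np
c=np.array([.460,-.341]); e=np.array([-.581,.814]); n=np.array([-.814,-.581])
for x,y in((-.008,.022),(-.008,-.022)): print(c+x*e+y*n)"; python3 go.py .4467 -.3603 .547 215.5
```

```text
[ 0.44674  -0.360294]
[ 0.482556 -0.33473 ]
t 29.15 pos [ 0.663  -0.0713  0.5502] ydir 161.49 q [ 0.18  0.3   0.24 -0.   -1.52 -0.51] F [-0.2 -0.5 -1.7] w 0.0086
offset [34.27 11.34  0.26] turn -54.01
```

>>> send_rows([
  {"offset":[3.5,1.2,0],"turn":-6},
  {"offset":[8,2.7,0],"turn":-13},
  {"offset":[12.7,4.2,0],"turn":-20},
  {"offset":[17.4,5.8,0],"turn":-28},
  {"offset":[22,7.3,0],"turn":-36},
  {"offset":[26.8,8.8,0],"turn":-44},
  {"offset":[31,10.3,0],"turn":-51},
  {"offset":[34.3,11.3,0],"turn":-54},
])

```text
t: 29.95
eef_pos: [0.445, -0.3621, 0.5476]
ee_rot: [3.141, 0.002, -0.948]
force: [0.2, 0.5, -0.1]
width: 0.0091
```

>>> send_rows([
  {"offset":[0,0,0],"turn":0},
  {"offset":[0,0,0],"turn":0},
  {"offset":[0,0,0],"turn":0},
])

```text
t: 30.25
eef_pos: [0.4474, -0.3603, 0.548]
ee_rot: [3.141, 0.002, -0.952]
force: [0.7, 0.2, 0.2]
width: 0.009
```

```bash
python3 go.py .4467 -.3603 .383 215.5
```

```text
t 30.25 pos [ 0.4474 -0.3603  0.548 ] ydir -144.52 q [-0.34  0.13  0.03 -0.   -1.47  0.96] F [0.7 0.2 0.2] w 0.009
offset [-1.00e-02  5.00e-02  1.65e+01] turn -0.02
```

>>> send_rows([
  {"offset":[0,0,3],"turn":0},
  {"offset":[0,0,6],"turn":0},
  {"offset":[0,0,9],"turn":0},
  {"offset":[0,0,12],"turn":0},
  {"offset":[0,0,14.5],"turn":0},
  {"offset":[0,0,16.2],"turn":0},
  {"offset":[0,0,16.5],"turn":0},
  {"offset":[0,0,16.5],"turn":0},
])

```text
t: 31.05
eef_pos: [0.4477, -0.36, 0.3838]
ee_rot: [3.141, 0.001, -0.95]
force: [-0.2, 0.4, -0.6]
width: 0.0088
```

>>> send_rows([
  {"offset":[0,0,0.3],"turn":0},
  {"offset":[0,0,0.6],"turn":0},
  {"offset":[0,0,0.8],"turn":0},
  {"offset":[0,0,0.9],"turn":0},
  {"offset":[0,0,0.9],"turn":0},
])

```text
t: 31.55
eef_pos: [0.447, -0.3607, 0.3752]
ee_rot: [-3.142, -0.0, -0.952]
force: [-0.0, -0.5, -0.4]
width: 0.0091
```

>>> send_rows([
  {"offset":[0,0,0.2],"turn":0},
  {"offset":[-0.5,0,0.3],"turn":0},
  {"offset":[-1.2,0,0.35],"turn":0},
  {"offset":[-2,0,0.45],"turn":0},
  {"offset":[-3,0,0.6],"turn":0},
  {"offset":[-4,0,0.75],"turn":0},
  {"offset":[-4.5,0,0.85],"turn":0},
  {"offset":[-4.5,0,0.85],"turn":0},
], squeeze=3)

```text
t: 32.35
eef_pos: [0.4203, -0.3233, 0.3664]
ee_rot: [3.141, 0.001, -0.951]
force: [0.3, -0.1, -1.0]
width: 0.0088
```

```bash
cat > lean2.py <<'E'
# dark / light handles inside the jug, jug frame, from the wrist view
from ut import *
f=grab_frame("wrist"); C=cloud(f); m=f["range_z"]>.05; P=C[m]; c=np.array([.460,-.341]); e=np.array([-.581,.814]); n=np.array([-.814,-.581])
hsv=cv2.cvtColor(f["frame"],cv2.COLOR_BGR2HSV)[m]
v=P[:,:2]-c; x=v@e; y=v@n
k=(np.hypot(x,y)<.044)&(P[:,2]>.012)&(P[:,2]<.16)
for z in np.arange(.02,.16,.025):
    j=k&(abs(P[:,2]-z)<.006)
    o=np.argsort(y[j]); yy=y[j][o]; xx=x[j][o]
    if len(yy)<3: continue
    print(round(z,3),[(len(g),xx[g].mean().round(3),yy[g].min().round(3),yy[g].max().round(3)) for g in np.split(np.arange(len(yy)),np.where(np.diff(yy)>.004)[0]+1) if len(g)>3])
s=get_state(); v=s["eef_pos"][:2]-c; print("tool jug xy",(v@e).round(4),(v@n).round(4),s["eef_pos"][2].round(4),s["force"].round(1),round(s["width"],4))
E
python3 lean2.py
```

```text
0.02 [(78, np.float64(-0.009), np.float64(-0.007), np.float64(0.006)), (38, np.float64(-0.013), np.float64(0.015), np.float64(0.027))]
0.045 [(100, np.float64(0.005), np.float64(-0.007), np.float64(0.006)), (41, np.float64(-0.007), np.float64(0.015), np.float64(0.027))]
0.07 [(112, np.float64(0.018), np.float64(-0.006), np.float64(0.006)), (59, np.float64(-0.001), np.float64(0.015), np.float64(0.027))]
0.095 [(145, np.float64(0.031), np.float64(-0.006), np.float64(0.006)), (73, np.float64(0.004), np.float64(0.014), np.float64(0.027))]
0.12 [(88, np.float64(0.042), np.float64(-0.006), np.float64(0.005)), (104, np.float64(0.01), np.float64(0.015), np.float64(0.027))]
0.145 [(124, np.float64(0.015), np.float64(0.015), np.float64(0.027))]
tool jug xy 0.037 0.0219 0.3665 [ 0.1  0.7 -0.4] 0.0088
```

>>> send_rows([
  {"offset":[-0.5,0,0.12],"turn":0},
  {"offset":[-1,0,0.25],"turn":0},
  {"offset":[-1.5,0,0.4],"turn":0},
  {"offset":[-1.5,0,0.4],"turn":0},
])

```text
t: 32.8
eef_pos: [0.4118, -0.3114, 0.3625]
ee_rot: [3.142, 0.0, -0.951]
force: [-0.1, -1.0, 0.3]
width: 0.0091
```

>>> send_rows([
  {"offset":[0,0,0],"turn":0},
  {"offset":[0,0,0],"turn":0},
  {"offset":[0,0,0],"turn":0},
  {"offset":[0,0,0],"turn":0},
  {"offset":[0,0,0],"turn":0},
  {"offset":[0,0,0],"turn":0},
  {"offset":[0,0,0],"turn":0},
  {"offset":[0,0,0],"turn":0},
], hand=0.2)

```text
t: 33.6
eef_pos: [0.4122, -0.3118, 0.3626]
ee_rot: [3.142, 0.0, -0.951]
force: [-0.4, -0.6, 0.1]
width: 0.0528
```

>>> send_rows([
  {"offset":[0,0,-2],"turn":0},
  {"offset":[0,0,-5],"turn":0},
  {"offset":[0,0,-8],"turn":0},
  {"offset":[0,0,-11],"turn":0},
  {"offset":[0,0,-11],"turn":0},
])

```text
t: 34.1
eef_pos: [0.4128, -0.3123, 0.4772]
ee_rot: [-3.138, -0.007, -0.951]
force: [-0.9, 0.1, -0.3]
width: 0.0527
```

```bash
python3 lean2.py; python3 go.py .679 .027 .473 162.5
```

```text
0.02 [(37, np.float64(-0.009), np.float64(-0.007), np.float64(0.005)), (31, np.float64(-0.011), np.float64(0.012), np.float64(0.024))]
0.045 [(44, np.float64(0.005), np.float64(-0.007), np.float64(0.006)), (36, np.float64(-0.001), np.float64(0.011), np.float64(0.023))]
0.07 [(55, np.float64(0.017), np.float64(-0.006), np.float64(0.006)), (43, np.float64(0.009), np.float64(0.011), np.float64(0.023))]
0.095 [(119, np.float64(0.025), np.float64(-0.006), np.float64(0.021))]
0.12 [(101, np.float64(0.034), np.float64(-0.005), np.float64(0.021))]
0.145 [(52, np.float64(0.039), np.float64(0.009), np.float64(0.019))]
tool jug xy 0.0513 0.0218 0.4748 [-0.8 -0.7 -1.1] 0.0528
t 34.15 pos [ 0.4125 -0.312   0.4748] ydir -144.51 q [-0.27  0.05 -0.22  0.   -1.29  0.89] F [-0.8 -0.7 -1.1] w 0.0528
offset [-12.12 -41.38   0.24] turn 52.99
```

>>> send_rows([
  {"offset":[-1.2,-4,0],"turn":6},
  {"offset":[-2.5,-8.5,0],"turn":13},
  {"offset":[-3.8,-13,0],"turn":20},
  {"offset":[-5.1,-17.5,0],"turn":27},
  {"offset":[-6.4,-22,0],"turn":34},
  {"offset":[-7.7,-26.5,0],"turn":41},
  {"offset":[-9,-31,0],"turn":48},
  {"offset":[-10.3,-35.2,0],"turn":53},
], hand=1)

```text
t: 34.95
eef_pos: [0.64, -0.0217, 0.4713]
ee_rot: [3.14, -0.001, -1.881]
force: [1.0, -1.0, -0.2]
width: 0.0875
```

>>> send_rows([
  {"offset":[0,0,0],"turn":0},
  {"offset":[0,0,0],"turn":0},
  {"offset":[0,0,0],"turn":0},
])

```text
t: 35.25
eef_pos: [0.6386, -0.024, 0.4719]
ee_rot: [3.14, -0.001, -1.876]
force: [0.5, -0.4, -0.4]
width: 0.0875
```

```bash
python3 go.py .679 .027 .473 162.5; python3 - <<'E'
from ut import *
f=grab_frame("wrist"); uts(f,"wrist",z0=.2)
E
```

```text
t 35.25 pos [ 0.6386 -0.024   0.4719] ydir 162.51 q [ 0.27  0.27  0.03 -0.   -1.34 -0.57] F [ 0.5 -0.4 -0.4] w 0.0875
offset [-6.08 -2.32 -0.12] turn 0.01
wrist 40 [0.6734 0.0111 0.2051] [0.671 0.01  0.2  ] [0.678 0.014 0.211] bgr [ 66.  97. 124.]
  xy pca: major dir deg 154.9 sd [0.0007 0.0022]
   z 0.2 39 mid [0.6741 0.0119] ext [0.007 0.005]
wrist 296 [0.6794 0.0311 0.2413] [0.673 0.019 0.222] [0.687 0.043 0.245] bgr [ 98. 155. 192.]
  xy pca: major dir deg 75.0 sd [0.0027 0.0065]
   z 0.22 11 mid [0.677  0.0369] ext [0.003 0.01 ]
   z 0.24 285 mid [0.6799 0.0312] ext [0.014 0.023]
```

>>> send_rows([
  {"offset":[-3,-1.2,0],"turn":0},
  {"offset":[-6.1,-2.3,0],"turn":0},
  {"offset":[-6.1,-2.3,0],"turn":0},
  {"offset":[-6.1,-2.3,2],"turn":0},
  {"offset":[-6.1,-2.3,5],"turn":0},
  {"offset":[-6.1,-2.3,8],"turn":0},
  {"offset":[-6.1,-2.3,9.8],"turn":0},
  {"offset":[-6.1,-2.3,9.8],"turn":0},
])

```text
t: 36.1
eef_pos: [0.678, 0.0262, 0.372]
ee_rot: [3.137, -0.002, -1.878]
force: [0.6, -1.0, -0.1]
width: 0.0875
```

>>> send_rows([
  {"offset":[0,0,0],"turn":0},
  {"offset":[0,0,0],"turn":0},
  {"offset":[0,0,0],"turn":0},
  {"offset":[0,0,0],"turn":0},
  {"offset":[0,0,0],"turn":0},
  {"offset":[0,0,0],"turn":0},
  {"offset":[0,0,0],"turn":0},
  {"offset":[0,0,0],"turn":0},
], hand=-1, squeeze=10)

```text
t: 36.9
eef_pos: [0.6793, 0.0277, 0.3746]
ee_rot: [3.142, -0.0, -1.876]
force: [-0.3, 0.2, 1.0]
width: 0.0287
```

>>> send_rows([
  {"offset":[0,0,0],"turn":0},
  {"offset":[0,0,0],"turn":0},
  {"offset":[0,0,0],"turn":0},
  {"offset":[0,0,0],"turn":0},
  {"offset":[0,0,0],"turn":0},
])

```text
t: 37.4
eef_pos: [0.6793, 0.0277, 0.3746]
ee_rot: [3.142, 0.0, -1.876]
force: [0.6, 0.7, 0.7]
width: 0.009
```

>>> send_rows([
  {"offset":[0,0,-2],"turn":0},
  {"offset":[0,0,-6],"turn":0},
  {"offset":[0,0,-10],"turn":0},
  {"offset":[0,0,-14],"turn":0},
  {"offset":[0,0,-17],"turn":0},
  {"offset":[0,0,-17.5],"turn":0},
  {"offset":[0,0,-17.5],"turn":0},
])

```text
t: 38.1
eef_pos: [0.6792, 0.0276, 0.5507]
ee_rot: [-3.14, 0.001, -1.876]
force: [0.2, 0.1, -0.7]
width: 0.0085
```

```bash
python3 go.py .4826 -.3347 .547 215.5
```

```text
t 38.1 pos [0.6792 0.0276 0.5507] ydir 162.49 q [ 0.33  0.32  0.28 -0.   -1.53 -0.63] F [ 0.2  0.1 -0.7] w 0.0085
offset [40.47  7.85  0.3 ] turn -53.01
```

>>> send_rows([
  {"offset":[4,0.8,0],"turn":-6},
  {"offset":[8.7,1.7,0],"turn":-13},
  {"offset":[13.4,2.6,0],"turn":-20},
  {"offset":[18.1,3.5,0],"turn":-27},
  {"offset":[22.8,4.4,0],"turn":-34},
  {"offset":[27.5,5.3,0],"turn":-41},
  {"offset":[32.2,6.2,0],"turn":-48},
  {"offset":[36.5,7.1,0],"turn":-53},
])

```text
t: 38.9
eef_pos: [0.5004, -0.3005, 0.5479]
ee_rot: [3.14, 0.002, -0.947]
force: [1.2, -0.7, -0.8]
width: 0.0093
```

>>> send_rows([
  {"offset":[0,0,0],"turn":0},
  {"offset":[0,0,0],"turn":0},
  {"offset":[0,0,0],"turn":0},
])

```text
t: 39.2
eef_pos: [0.5021, -0.2987, 0.5485]
ee_rot: [3.141, 0.002, -0.952]
force: [-0.8, 0.8, -0.4]
width: 0.009
```

```bash
python3 go.py .4826 -.3347 .383 215.5
```

```text
t 39.2 pos [ 0.5021 -0.2987  0.5485] ydir -144.54 q [-0.2   0.15  0.05 -0.   -1.48  0.82] F [-0.8  0.8 -0.4] w 0.009
offset [ 1.83  3.66 16.55] turn -0.04
```

>>> send_rows([
  {"offset":[1.8,3.7,0],"turn":0},
  {"offset":[1.8,3.7,0],"turn":0},
  {"offset":[1.8,3.7,3],"turn":0},
  {"offset":[1.8,3.7,6.5],"turn":0},
  {"offset":[1.8,3.7,10],"turn":0},
  {"offset":[1.8,3.7,13.5],"turn":0},
  {"offset":[1.8,3.7,16],"turn":0},
  {"offset":[1.8,3.7,16.5],"turn":0},
])

```text
t: 40.0
eef_pos: [0.482, -0.3336, 0.3809]
ee_rot: [3.139, 0.005, -0.95]
force: [-0.2, 0.3, -0.3]
width: 0.0087
```

>>> send_rows([
  {"offset":[0,0,0.3],"turn":0},
  {"offset":[0,0,0.6],"turn":0},
  {"offset":[0,0,0.8],"turn":0},
  {"offset":[0,0,0.9],"turn":0},
  {"offset":[0,0,0.9],"turn":0},
])

```text
t: 40.5
eef_pos: [0.4822, -0.3353, 0.3762]
ee_rot: [-3.141, -0.001, -0.951]
force: [0.1, -1.0, -1.1]
width: 0.0089
```

>>> send_rows([
  {"offset":[0,0,0.2],"turn":0},
  {"offset":[-0.5,0,0.3],"turn":0},
  {"offset":[-1.2,0,0.35],"turn":0},
  {"offset":[-2,0,0.45],"turn":0},
  {"offset":[-3,0,0.6],"turn":0},
  {"offset":[-4,0,0.75],"turn":0},
  {"offset":[-4.5,0,0.85],"turn":0},
  {"offset":[-4.5,0,0.85],"turn":0},
], squeeze=3)

```text
t: 41.3
eef_pos: [0.4553, -0.2978, 0.367]
ee_rot: [3.141, 0.001, -0.951]
force: [-0.6, 0.3, -0.8]
width: 0.0093
```

```bash
python3 lean2.py
```

```text
0.02 [(38, np.float64(-0.013), np.float64(-0.029), np.float64(-0.016)), (76, np.float64(-0.009), np.float64(-0.007), np.float64(0.006)), (59, np.float64(-0.011), np.float64(0.011), np.float64(0.024))]
0.045 [(42, np.float64(-0.007), np.float64(-0.028), np.float64(-0.017)), (90, np.float64(0.004), np.float64(-0.006), np.float64(0.006)), (76, np.float64(-0.001), np.float64(0.011), np.float64(0.023))]
0.07 [(58, np.float64(-0.001), np.float64(-0.029), np.float64(-0.016)), (114, np.float64(0.018), np.float64(-0.007), np.float64(0.006)), (95, np.float64(0.01), np.float64(0.01), np.float64(0.022))]
0.095 [(71, np.float64(0.004), np.float64(-0.028), np.float64(-0.016)), (260, np.float64(0.026), np.float64(-0.007), np.float64(0.022))]
0.12 [(95, np.float64(0.01), np.float64(-0.028), np.float64(-0.016)), (242, np.float64(0.034), np.float64(-0.005), np.float64(0.022))]
0.145 [(134, np.float64(0.016), np.float64(-0.029), np.float64(-0.016)), (60, np.float64(0.037), np.float64(0.01), np.float64(0.019))]
tool jug xy 0.0374 -0.0214 0.367 [ 0.7 -1.4 -0.1] 0.0089
```

>>> send_rows([
  {"offset":[-0.3,0,0.05],"turn":0},
  {"offset":[-0.3,0,0.05],"turn":0},
])

```text
t: 41.55
eef_pos: [0.4542, -0.2961, 0.3665]
ee_rot: [3.141, 0.0, -0.951]
force: [-0.5, -0.8, -0.3]
width: 0.0093
```

>>> send_rows([
  {"offset":[0,0,0],"turn":0},
  {"offset":[0,0,0],"turn":0},
  {"offset":[0,0,0],"turn":0},
  {"offset":[0,0,0],"turn":0},
  {"offset":[0,0,0],"turn":0},
  {"offset":[0,0,0],"turn":0},
  {"offset":[0,0,0],"turn":0},
  {"offset":[0,0,0],"turn":0},
], hand=-0.55)

```text
t: 42.35
eef_pos: [0.4543, -0.2961, 0.3667]
ee_rot: [-3.142, -0.0, -0.951]
force: [0.1, -0.5, 0.1]
width: 0.0199
```

>>> send_rows([
  {"offset":[0,0,-2],"turn":0},
  {"offset":[0,0,-5],"turn":0},
  {"offset":[0,0,-8],"turn":0},
  {"offset":[0,0,-12],"turn":0},
  {"offset":[0,0,-16],"turn":0},
  {"offset":[0,0,-16],"turn":0},
])

```text
t: 42.95
eef_pos: [0.4546, -0.2967, 0.5328]
ee_rot: [-3.137, -0.008, -0.951]
force: [-0.7, -0.2, -0.0]
width: 0.0198
```

```bash
python3 lean2.py; python3 look.py pics/l10.png
```

```text
0.02 [(26, np.float64(-0.012), np.float64(-0.026), np.float64(-0.014)), (32, np.float64(-0.009), np.float64(-0.007), np.float64(0.006)), (23, np.float64(-0.012), np.float64(0.012), np.float64(0.023))]
0.045 [(27, np.float64(-0.002), np.float64(-0.026), np.float64(-0.014)), (42, np.float64(0.003), np.float64(-0.006), np.float64(0.005)), (33, np.float64(-0.001), np.float64(0.011), np.float64(0.023))]
0.07 [(31, np.float64(0.008), np.float64(-0.025), np.float64(-0.013)), (37, np.float64(0.017), np.float64(-0.006), np.float64(0.005)), (32, np.float64(0.009), np.float64(0.011), np.float64(0.022))]
0.095 [(39, np.float64(0.018), np.float64(-0.024), np.float64(-0.012)), (88, np.float64(0.025), np.float64(-0.006), np.float64(0.022))]
0.12 [(48, np.float64(0.028), np.float64(-0.024), np.float64(-0.011)), (79, np.float64(0.034), np.float64(-0.006), np.float64(0.021))]
0.145 [(38, np.float64(0.037), np.float64(-0.022), np.float64(-0.012)), (37, np.float64(0.039), np.float64(0.009), np.float64(0.019))]
tool jug xy 0.0397 -0.0214 0.5297 [-0.3  0.3 -2.1] 0.0196
jug side 107 [ 0.4594 -0.3395]
```

View pics/l10.png

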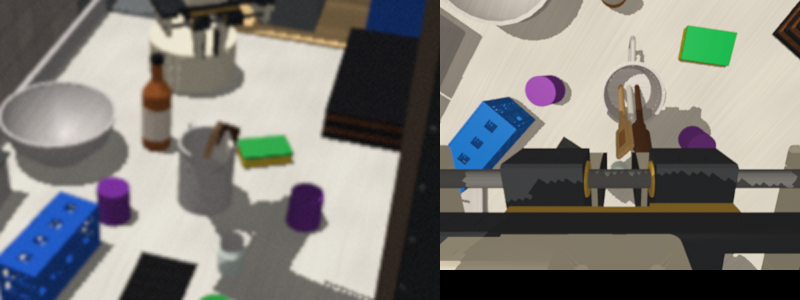

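>>> send_rows([
  {"offset":[3,3,-2],"turn":0},
  {"offset":[6,6,-4],"turn":0},
  {"offset":[9,9,-4],"turn":0},
  {"offset":[9,9,-4],"turn":0},
  {"offset":[9,9,-4],"turn":0},
])

```text
t: 43.6
eef_pos: [0.4331, -0.4226, 0.5644]
ee_rot: [3.14, 0.003, -0.954]
force: [0.2, 0.5, -0.1]
width: 0.02
```

```bash
python3 - <<'E'
from m import *
t=grab_frame("top"); s=grab_frame("side"); cups(t,"top"); cups(s,"side"); print(get_state()["t"])
cv2.imwrite("pics/f.png",np.hstack([cv2.resize(t["frame"][60:290],(400,int(230*400/512)),interpolation=2),cv2.resize(s["frame"][70:250],(400,int(180*400/512)),interpolation=2) if 0 else cv2.resize(s["frame"][60:290],(400,int(230*400/512)),interpolation=2)]))
E
```

```text
top cup [159. 151.] 359 zt 0.1645 mean [0.6371 0.2806] enc [0.6384 0.2816] 0.0316
top cup [130. 165.] 376 zt 0.1652 mean [0.5894 0.3795] enc [0.5905 0.3805] 0.031
top cup [115. 236.] 124 zt 0.1377 mean [0.3551 0.4451] enc [0.3534 0.4464] 0.0121
side cup [258. 115.] 104 zt 0.1615 mean [ 0.6084 -0.4755] enc [ 0.6067 -0.4754] 0.0178
side cup [165. 268.] 1340 zt 0.1635 mean [0.6129 0.3428] enc [0.6201 0.3355] 0.0903
43.7
```

View pics/f.png

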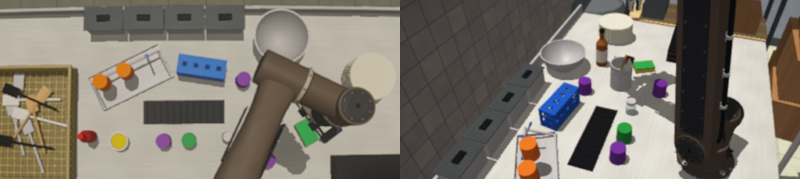

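```bash
python3 -c "
from station import *
print(job_done())"
```

```text
the job is handed in; nothing more can be done
None
```

I handed the job in at about 44 s of the 210 s allowed, with both orange tumblers on pegs and all three utensils in the jug. No verdict was reported.

- **Tumblers:** Only two tumblers were on the mat. They hang mouth-down on the two pegs farthest from the basket. I pushed each down until it met about 3–4 N. Their bases now stand at about 163–165 mm, against 162 mm expected with the inside of the base on the peg tip. They hang almost upright rather than in line with the leaning pegs. The mat is empty.
- **Utensils:** The white spatula, dark turner and pale spoon are handle-down on the jug floor. They lean about 29°, 22° and 22° over the spout, and the jug's handle is free. The black slotted turner was not in the basket, which is now empty.
- **Jug and the rest:** The jug is upright and its measured position changed by about 1 mm at most. In the last pictures I saw nothing else out of place, though the arm hid part of the counter near the jug in the top view.
- **Readings that disagreed:** The top and side cameras differed by about 3–6 mm on the peg tips, so I used a compromise between them. The grip on each tumbler read 67–68 mm instead of 65 mm. Neither caused a problem.

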